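# Demould the cast lids and check them with the infrared thermometer

## Robot

A 6-joint arm with a two-finger parallel gripper is mounted at the origin on the work surface. World frame = base frame: x ahead of the robot, y to its left, z up, the work surface at z = 0. Lengths are in m, angles in degrees, forces in N, time in s.
With the tool pointing down it reaches from about 0.375 to 0.9 m from the base axis. Payload 3.1 kg.
Tool frame: the origin (TCP) lies on the centre line of the jaws, within the pads' length; the fingertips stand 25 mm ahead of it and the grasp point (between the pads) lies 6 mm ahead of it; z points along the fingers, y is the line along which they close (so a half turn about z gives the same grasp; the last joint's range is limited). The gripper opens to 87 mm and grips with 3 to 60 N. Pads are 19 mm wide; open, the fingers measure 117 mm over their backs; the gripper's body (75 mm by 190 mm) begins 51 mm behind the grasp point.
Start: joints at [59.616, 30.224, 82.088, -0, 67.689, -10.227], TCP at [0.215, 0.587, 0.248] pointing down, gripper open.
Joint ranges: [-176.69, 176.69], [-43.24, 126.21], [12.49, 139.97], [-82, 262], [0, 151.66], [-163.58, 163.58]. Speed limits (degrees/s): [159.86, 159.86, 180, 180, 180, 180].

## Interface

Orientations are given as a 3x3 rotation matrix whose columns are the frame's x, y, z axes.
In Python, from rig import read_state, capture, camera_params, hand_in gives the robot as it stands.
- The arm moves only by the tool apply_moves, never from a script. Its argument "rows" is a list of rows, each an object of numbers: "x", "y", "z": the shift along the tool's x, y, z in mm; "rx", "ry", "rz": the turn, a rotation vector about the tool's x, y, z in units of 6 degrees (1.0 is 6 degrees); "claw": the closure in counts, from 0 (fully open) to 255 (shut). A call has 1 to 10 rows; each row is the pose to reach, as a shift and turn from the pose commanded when the call began, along the tool's axes at that moment; what a row does not reach only later rows make up. A row lasts 1/8 s, in which the tool goes at most 62.5 mm and 10.7 degrees, less where a joint would pass 70% of its speed; a pose out of reach is approached as far as the arm can. A call with a gripper value outside its range is refused whole. The fingers move at their own pace and stop on an object; the grip force is fixed at half the most. Time passes only in rows, so rows that repeat a pose let the fingers close. It gives the time, the measured TCP pose, the force, the opening and the grip force at its end, in the units of the state.
- read_state(): the state, without advancing time (a new reading comes with each control period).
- capture(name): name is "scene" or "top"; returns (picture, depth): 420x560x3 uint8, red, green, blue; 420x560 float32, m along the optical axis (not along the pixel's ray), 0 where there is no reading.
- camera_params(name): a dict with "fx", "fy", "cx", "cy" (pixels), "xyz" and "orientation" of the camera in the world. Camera axes: x right, y up, looking along -z (the intrinsics and any distortion apply to the point x, -y, -z); pixel columns grow to the right and rows downward; lengths in m; the calibration is good to about 2 mm. A picture is of the moment at which its call begins. camera_params takes no time and is no camera call.
- hand_in(): hands the job in; it is judged then, once.
The state is a dict: "time_s": time; "joint_positions": joint angles; "qvel": joint speeds; "tau": joint torques, N m; "position": TCP position; "tcp_rot": TCP orientation; "force": force on the tool from outside, world axes, zero at the start; "moment": the same for the moment, N m; "opening": opening from 0.0 (shut) to 1.0 (fully open); "grasp_force": force on a finger pad.
Only numpy, scipy, OpenCV 4.12 (cv2) and the standard library are available. Lean on these libraries where they do the work, as an engineer would, in place of code of your own. Each camera call takes 0.05 s, during which the arm holds its last target. There are 200 camera calls.

## Task

First lift every clay casting out of its plaster mould and stand it upright on the ware board, well on and not touching another. Then take the infrared thermometer and point it at the middle of each casting in turn - the long one, then the square one, then the round one, whichever are there - keeping it on there for a good three seconds, with the lens about 10 cm from the casting's centre. Finally lay the thermometer back in its cradle, nose the way it was, and leave the other things on the table alone.

Things in the scene. Friction and masses are not known exactly. Their poses are not given: they have to be found in the camera images.
- long_c (a point): centre, half-way up, of the long clay casting (a dish lid, about 250 g): oblong base 116 (x) x 56 (y), 26 high, carrying on its middle an upright grip bar 50 long (along x), 16 thick (across y) and 42 tall; 68 high in all, so the base's top is 8 below this point and the bar's top 34 above. z up. It starts in the plaster mould of its shape, its underside 16 above the table; None if this casting is absent (its mould is then empty)
- long: the long casting itself: same axes as its centre point, origin at the middle of its underside
- mould_long: fixed white plaster mould for the long casting: block 154 x 94 x 38 high, oblong cavity 124 x 64, 22 deep, cavity open at the top; origin at the middle of its underside
- square_c (a point): centre, half-way up, of the square clay casting (a dish lid, about 250 g): square base 80 x 80, 26 high, carrying on its middle an upright grip bar 50 long (along x), 16 thick (across y) and 42 tall; 68 high in all, so the base's top is 8 below this point and the bar's top 34 above. z up. It starts in the plaster mould of its shape, its underside 16 above the table; None if this casting is absent (its mould is then empty)
- square: the square casting itself: same axes as its centre point, origin at the middle of its underside
- mould_square: fixed white plaster mould for the square casting: block 118 x 118 x 38 high, square cavity 88 x 88, 22 deep, cavity open at the top; origin at the middle of its underside
- round_c (a point): centre, half-way up, of the round clay casting (a dish lid, about 250 g): round base 72 across, 26 high, carrying on its middle an upright grip bar 50 long (along x), 16 thick (across y) and 42 tall; 68 high in all, so the base's top is 8 below this point and the bar's top 34 above. z up. It starts in the plaster mould of its shape, its underside 16 above the table; None if this casting is absent (its mould is then empty)
- round: the round casting itself: same axes as its centre point, origin at the middle of its underside
- mould_round: fixed white plaster mould for the round casting: block 112 x 112 x 38 high, round cavity 80 across, 22 deep, cavity open at the top; origin at the middle of its underside
- board_top (a point): centre of the top face of the fixed plywood ware board, 220 (x) x 420 (y) x 20 thick, lying on the table; z up
- therm_c (a point): centre of the handle of the loose black infrared thermometer (about 200 g): a straight handle 140 long (x), 28 wide (y), 34 high (z), small screen on top; at its +x end a nose slants down at 45 degrees, forward along +x. It starts lying in its cradle
- therm: the thermometer itself: same axes, origin at the middle of the handle's underside, 17 below its centre
- therm_lens (a point): lens at the tip of the thermometer's nose, 92 ahead (+x) of and 27 below the handle's centre; its own z axis is the line of sight, pointing out of the lens (45 degrees down, forward); the nose's tip edge reaches about 36 below the handle's centre
- cradle_seat (a point): where the handle's centre lies when the thermometer is in its fixed cradle, 62 above the table; x is the way the nose points, z up. The cradle: two saddles 20 long at x = -45 and +40, each a floor 45 above the table between two cheeks 14 high and 42 apart; between the saddles (65) it is open down to a plate 8 above the table, so fingers can go down beside the handle
- cup_c (a point): centre of a bystander to be left alone: white ceramic mug, 85 high, 72 across
- jar_c (a point): centre of a bystander to be left alone: amber glaze jar with white lid, 85 high, 64 across
- brush_c (a point): centre of a bystander to be left alone: brush lying flat, 180 long
- rib_c (a point): centre of a bystander to be left alone: wooden throwing rib, flat 110 x 50 x 10

How it is judged:
By the outcome, as a careful person would: the job done as asked, in the order asked, and still so for the second after the job is handed in, with the robot touching nothing.
Of long, square, round only 2 to 3 are there at a start; the rules pass over those that are not, and their reading is None.
At some moment in a run one of long, square, round may be knocked a few centimetres aside while the robot is not near it.
It also fails if it takes over 210 s, if anything falls off the work surface, if the arm or the gripper's body presses on something with over 40 N, if the wrist force passes 120 N, or if a joint passes its speed limit or range.

## Working session

There is one attempt and no reset: what is moved stays moved. The work goes in short steps, Python scripts to look and compute and a tool call to move; the robot and the scene stay as the last step left them, time stands still between calls to the robot, and variables do not carry over. Pictures are saved under pics/ and viewed, at most 14 in all, crops included, and the job is handed in when it is done.

Besides the shell and the picture viewer there is one more tool, called after "Emit:" as name(argument=value, ...) on one line, values as JSON. apply_moves: Moves the arm, as the interface text tells. Its arguments: {"type":"object","properties":{"rows":{"type":"array"}},"required":["rows"]}

```bash
mkdir -p pics; python3 - <<'E'
from rig import *
import cv2,numpy as np
for n in("scene","top"):
    p,d=capture(n);cv2.imwrite(f"pics/{n}0.png",p[:,:,::-1]);np.savez(f"/tmp/{n}0.npz",p=p,d=d)
    print(n,camera_params(n),(d>0).mean())
s=read_state();print(s)
E
```

```text
scene {'fx': 438.03169035289363, 'fy': 438.03169035289363, 'cx': 278.280392440686, 'cy': 213.0224439000939, 'xyz': array([ 1.33716128, -0.49109749,  1.00221687]), 'orientation': array([[ 0.52084763, -0.59316093,  0.61390379],
       [ 0.8536465 ,  0.35995332, -0.37645884],
       [ 0.00232397,  0.72013452,  0.69383058]])} 0.9842687074829932
top {'fx': 449.9847417478552, 'fy': 449.9847417478552, 'cx': 278.8184053327413, 'cy': 211.17097829218665, 'xyz': array([0.30416674, 0.02444494, 1.16135861]), 'orientation': array([[ 0.01939835,  0.97387751, -0.22624388],
       [-0.99979391,  0.02024993,  0.00144353],
       [ 0.00598725,  0.22616925,  0.97406962]])} 0.9960926870748299
{'time_s': 0.1, 'joint_positions': array([ 5.96151906e+01,  3.02743326e+01,  8.21505895e+01, -1.34930003e-03,
        6.76909596e+01, -1.02277396e+01]), 'qvel': array([-0.05804073, -0.14162335, -0.08872093,  0.02974289,  0.02460951,
       -0.03882179]), 'tau': array([ 1.41068494e-04, -4.40986991e+01, -1.77151108e+01,  6.35412242e-02,
        5.33752958e-02, -5.24390839e-05]), 'position': array([0.21502875, 0.58617042, 0.24665345]), 'tcp_rot': array([[-9.38754401e-01,  3.44585500e-01, -1.00420420e-03],
       [ 3.44586798e-01,  9.38752819e-01, -1.75573877e-03],
       [ 3.37697404e-04, -1.99424301e-03, -9.99997954e-01]]), 'force': array([-0.32172755,  0.70342928,  0.03699534]), 'moment': array([ 0.00312764,  0.0171796 , -0.02124168]), 'grasp_force': 0.0, 'opening': 1.0002611230161618}
```

View pics/top0.png

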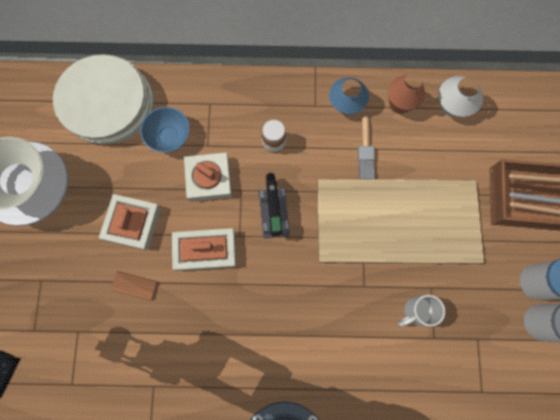

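View pics/scene0.png

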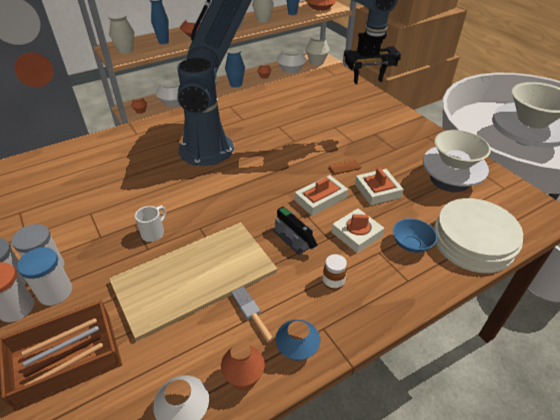

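Both views show all three castings. In the top picture, long is at (203,249), square (128,222) and round (206,175). The thermometer is at (273,205) with its nose up (+x), the board is centred at (400,221), and the brush (367,150), jar and mug are nearby.

```bash
cat > h.py <<'E'
from rig import *
import cv2,numpy as np
def cloud(n,p,d):
    c=camera_params(n);R=np.array(c["orientation"]);v,u=np.mgrid[:420,:560]
    P=np.stack([(u-c["cx"])/c["fx"]*d,-(v-c["cy"])/c["fy"]*d,-d],-1)
    return P@R.T+np.array(c["xyz"])
def look(n):
    p,d=capture(n);W=cloud(n,p,d);return p,d,W,cv2.cvtColor(p,cv2.COLOR_RGB2HSV)
def clay(p):
    h=cv2.cvtColor(p,cv2.COLOR_RGB2HSV);return ((h[...,0]<9)|(h[...,0]>175))&(h[...,1]>120)&(p[...,0]>90)
def rect(P):
    P=np.asarray(P,np.float32)[:,:2]*1000
    (cx,cy),(a,b),t=cv2.minAreaRect(P)
    if a<b:a,b,t=b,a,t+90
    return np.round([cx,cy,a,b,(t+90)%180-90],1)   # centre mm, long, short, long-axis angle from x
E
python3 - <<'E'
from h import *
for n in("top","scene"):
    f=np.load(f"/tmp/{n}0.npz");p,d=f["p"],f["d"];W=cloud(n,p,d);z=W[...,2];hsv=cv2.cvtColor(p,cv2.COLOR_RGB2HSV)
    print(n)
    area=(W[...,0]>.25)&(W[...,0]<.85)&(abs(W[...,1])<.6)&(d>0)
    def comps(m,name,mn=15):
        k,l,s,c=cv2.connectedComponentsWithStats((m&area).astype(np.uint8))
        for i in range(1,k):
            if s[i,4]>=mn:
                P=W[l==i];print(name,np.round(c[i]),s[i,4],"z",np.round(np.percentile(P[:,2],[5,50,95]),3),"mean",np.round(P.mean(0),3),rect(P))
    cl=clay(p)
    comps(cl&(z>.06),"bar"); comps(cl&(z<.055)&(z>.03),"base",40)
    comps((hsv[...,1]<60)&(p.min(-1)>120)&(z>.03)&(z<.045),"mould",100)
    comps((p.max(-1)<70)&(z>.06),"therm",30)
    comps((z>.012)&(z<.028)&(hsv[...,1]>50)&(p[...,0]>130),"board",800)
    comps((z>.078)&(z<.1),"tall")
E
```

```text
top
mould [206. 176.] 1093 z [0.034 0.038 0.041] mean [0.657 0.214 0.038] [658.7 214.5 114.3 112.6   7.3]
mould [128. 222.] 1020 z [0.033 0.037 0.041] mean [0.53  0.407 0.037] [531.6 407.2 120.2 118.1  78.1]
mould [202. 249.] 1088 z [0.033 0.037 0.041] mean [0.464 0.214 0.037] [465.  213.1 154.5  95.4 -85. ]
therm [273. 203.] 468 z [0.068 0.078 0.082] mean [0.576 0.038 0.077] [573.3  37.6 151.5  28.    7.2]
board [398. 221.] 13355 z [0.016 0.02  0.024] mean [ 0.549 -0.288  0.02 ] [ 554.1 -288.9  421.7  225.2  -89.4]
tall [408. 104.] 39 z [0.078 0.082 0.089] mean [ 0.847 -0.307  0.083] [ 846.7 -306.5   36.3    6.2  -88.8]
tall [465. 106.] 21 z [0.078 0.08  0.084] mean [ 0.847 -0.458  0.081] [ 846.3 -458.2   28.5    6.7  -89.3]
tall [273. 130.] 364 z [0.081 0.085 0.088] mean [0.766 0.042 0.084] [767.   42.6  55.5  54.7  36.1]
tall [204. 169.] 114 z [0.079 0.083 0.087] mean [0.659 0.214 0.083] [659.5 213.6  48.9  15.3  57.4]
tall [273. 207.] 364 z [0.078 0.08  0.082] mean [0.566 0.036 0.08 ] [567.3  36.7 137.9  26.    7. ]
tall [122. 218.] 131 z [0.079 0.083 0.085] mean [0.531 0.407 0.0
[... 2079 characters left out ...]
173.] 54 z [0.079 0.082 0.085] mean [0.536 0.404 0.082] [535.9 405.1  53.8  18.6 -12.5]
tall [322. 181.] 51 z [0.08  0.083 0.086] mean [0.471 0.208 0.083] [470.8 209.9  49.5  15.1 -86.9]
tall [147. 215.] 142 z [0.079 0.083 0.087] mean [ 0.327 -0.335  0.083] [ 327.2 -335.9   73.2   71.6  -38.8]
tall [294. 220.] 194 z [0.078 0.079 0.083] mean [0.572 0.034 0.08 ] [571.6  33.6 135.8  27.1   7. ]
tall [361. 217.] 69 z [0.079 0.083 0.086] mean [0.665 0.211 0.083] [664.  210.1  48.   17.9  57.8]
tall [336. 263.] 291 z [0.081 0.085 0.088] mean [0.772 0.038 0.085] [770.   39.4  57.6  54.3 -26.3]
tall [ 62. 269.] 15 z [0.08  0.087 0.095] mean [ 0.412 -0.598  0.088] [ 409.3 -597.    21.     2.2  -11.2]
```

```bash
cat >> h.py <<'E'
def go(*wps):
    """wps: (x,y,z mm, psi deg = direction of the tool's y) with the tool down; prints shift mm + turn units from the present pose"""
    from scipy.spatial.transform import Rotation as Ro
    s=read_state();R=s["tcp_rot"];p=s["position"]*1000
    print("t",round(s["time_s"],2),"p",np.round(p,1),"psi",round(np.degrees(np.arctan2(R[1,1],R[0,1])),1),"F",np.round(s["force"],1),"open",round(s["opening"],3),"j",np.round(s["joint_positions"]))
    for x,y,z,psi in wps:
        a=np.radians(psi);T=np.array([[-np.sin(-(a-np.pi/2)-np.pi/2) if 0 else np.sin(a),np.cos(a),0],[-np.cos(a),np.sin(a),0],[0,0,-1]])
        T=T*np.array([-1,1,1]) if np.linalg.det(T)<0 else T
        print((x,y,z,psi),np.round(R.T@(np.array([x,y,z])-p),1),np.round(np.degrees(Ro.from_matrix(R.T@T).as_rotvec())/6,2))
E
sed -i 's/-np.sin(-(a-np.pi\/2)-np.pi\/2) if 0 else np.sin(a)/np.sin(a)/' h.py
python3 -c "
from h import *
go((531.5,406.5,170,78),(531.5,406.5,72,78))"
```

```text
t 0.1 p [215.  586.2 246.7] psi 69.8 F [-0.3  0.7  0. ] open 1.0 j [ 60.  30.  82.  -0.  68. -10.]
(531.5, 406.5, 170, 78) [-359.   -59.5   76.7] [-0.02 -0.   -1.36]
(531.5, 406.5, 72, 78) [-359.1  -59.3  174.7] [-0.02 -0.   -1.36]
```

Emit:
apply_moves(rows=[{"x":-359,"y":-59.5,"z":77,"rz":-1.36},{"x":-359,"y":-59.5,"z":77,"rz":-1.36},{"x":-359,"y":-59.5,"z":77,"rz":-1.36},{"x":-359,"y":-59.5,"z":77,"rz":-1.36},{"x":-359,"y":-59.5,"z":77,"rz":-1.36},{"x":-359,"y":-59.5,"z":77,"rz":-1.36},{"x":-359,"y":-59.5,"z":77,"rz":-1.36},{"x":-359,"y":-59.5,"z":77,"rz":-1.36},{"x":-359,"y":-59.5,"z":77,"rz":-1.36},{"x":-359,"y":-59.5,"z":77,"rz":-1.36}])

```text
validation failed for argument at $.ro...
```

```bash
python3 -c "
from h import *
go((531.5,406.5,72,78))
p,d,W,h=look('scene')
m=(W[...,2]>.079)&(W[...,2]<.088)&clay(p)&(abs(W[...,0]-.53)<.06)&(abs(W[...,1]-.406)<.06);print(m.sum(),rect(W[m]))"
```

```text
t 0.1 p [215.  586.2 246.7] psi 69.8 F [-0.3  0.7  0. ] open 1.0 j [ 60.  30.  82.  -0.  68. -10.]
(531.5, 406.5, 72, 78) [-359.1  -59.3  174.7] [-0.02 -0.   -1.36]
10 [534.5 399.3  41.9   9.7  -1.6]
```

Emit:
apply_moves(rows=[{"x":-359,"y":-59.5,"z":77,"rx":0,"ry":0,"rz":-1.36,"claw":0},{"x":-359,"y":-59.5,"z":77,"rx":0,"ry":0,"rz":-1.36,"claw":0},{"x":-359,"y":-59.5,"z":77,"rx":0,"ry":0,"rz":-1.36,"claw":0},{"x":-359,"y":-59.5,"z":77,"rx":0,"ry":0,"rz":-1.36,"claw":0},{"x":-359,"y":-59.5,"z":77,"rx":0,"ry":0,"rz":-1.36,"claw":0},{"x":-359,"y":-59.5,"z":77,"rx":0,"ry":0,"rz":-1.36,"claw":0},{"x":-359,"y":-59.5,"z":77,"rx":0,"ry":0,"rz":-1.36,"claw":0},{"x":-359,"y":-59.5,"z":77,"rx":0,"ry":0,"rz":-1.36,"claw":0},{"x":-359,"y":-59.5,"z":77,"rx":0,"ry":0,"rz":-1.36,"claw":0}])

```text
time_s: 1.27
position: [0.5304, 0.408, 0.1707]
tcp_rot: [[-0.979, 0.206, -0.001], [0.206, 0.979, -0.0], [0.001, -0.0, -1.0]]
force: [-0.3, 0.8, 0.1]
opening: 1.0
grasp_force: 0.0
```

```bash
python3 -c "
from h import *
go((531.5,406.5,72,78))
p,d,W,h=look('scene')
m=(W[...,2]>.079)&(W[...,2]<.088)&(abs(W[...,0]-.53)<.04)&(abs(W[...,1]-.406)<.04);print(m.sum(),rect(W[m]))"
```

```text
t 1.27 p [530.4 408.  170.7] psi 78.1 F [-0.3  0.8  0.1] open 1.0 j [ 28.  39.  79.   0.  62. -50.]
(531.5, 406.5, 72, 78) [-1.4 -1.3 98.7] [-0.   -0.01  0.02]
48 [535.4 404.5  46.5  16.5 -14. ]
```

Emit:
apply_moves(rows=[{"x":-2,"y":-1,"z":50,"rx":0,"ry":0,"rz":0,"claw":0},{"x":-2,"y":-1,"z":80,"rx":0,"ry":0,"rz":0,"claw":0},{"x":-2,"y":-1,"z":98,"rx":0,"ry":0,"rz":0,"claw":0},{"x":-2,"y":-1,"z":98,"rx":0,"ry":0,"rz":0,"claw":0},{"x":-2,"y":-1,"z":98,"rx":0,"ry":0,"rz":0,"claw":255},{"x":-2,"y":-1,"z":98,"rx":0,"ry":0,"rz":0,"claw":255},{"x":-2,"y":-1,"z":98,"rx":0,"ry":0,"rz":0,"claw":255},{"x":-2,"y":-1,"z":98,"rx":0,"ry":0,"rz":0,"claw":255},{"x":-2,"y":-1,"z":98,"rx":0,"ry":0,"rz":0,"claw":255},{"x":-2,"y":-1,"z":98,"rx":0,"ry":0,"rz":0,"claw":255}])

```text
time_s: 2.58
position: [0.5336, 0.4057, 0.0725]
tcp_rot: [[-0.978, 0.208, -0.0], [0.208, 0.978, -0.0], [0.0, -0.0, -1.0]]
force: [-0.3, -0.1, 0.8]
opening: 0.401
grasp_force: 0.0
```

```bash
python3 -c "
from h import *
go((533,406,200,78),(560,-290,200,90),(560,-290,78,90))"
```

```text
t 2.58 p [533.6 405.7  72.5] psi 78.0 F [-0.3 -0.1  0.8] open 0.401 j [ 28.  46.  82.   0.  52. -50.]
(533, 406, 200, 78) [   0.7    0.2 -127.5] [-0. -0. -0.]
(560, -290, 200, 90) [-170.5 -675.  -127.5] [-0. -0. -2.]
(560, -290, 78, 90) [-170.5 -675.    -5.5] [-0. -0. -2.]
```

Emit:
apply_moves(rows=[{"x":0,"y":0,"z":0,"rx":0,"ry":0,"rz":0,"claw":255},{"x":0,"y":0,"z":0,"rx":0,"ry":0,"rz":0,"claw":255},{"x":0,"y":0,"z":0,"rx":0,"ry":0,"rz":0,"claw":255},{"x":0,"y":0,"z":0,"rx":0,"ry":0,"rz":0,"claw":255},{"x":0,"y":0,"z":0,"rx":0,"ry":0,"rz":0,"claw":255},{"x":0,"y":0,"z":-20,"rx":0,"ry":0,"rz":0,"claw":255},{"x":0,"y":0,"z":-50,"rx":0,"ry":0,"rz":0,"claw":255},{"x":0,"y":0,"z":-90,"rx":0,"ry":0,"rz":0,"claw":255},{"x":0,"y":0,"z":-128,"rx":0,"ry":0,"rz":0,"claw":255},{"x":0,"y":0,"z":-128,"rx":0,"ry":0,"rz":0,"claw":255}])

```text
time_s: 3.82
position: [0.5356, 0.4067, 0.2054]
tcp_rot: [[-0.978, 0.208, 0.008], [0.208, 0.978, 0.004], [-0.007, 0.005, -1.0]]
force: [1.2, 0.3, -3.1]
opening: 0.181
grasp_force: 30.0
```

```bash
python3 -c "
from h import *
go((560,-290,200,90),(560,-290,78,90))
p,d,W,h=look('scene');cv2.imwrite('pics/a.png',p[:,:,::-1])
m=clay(p)&(abs(W[...,0]-.53)<.08)&(abs(W[...,1]-.406)<.08)&(W[...,2]>.05);print(m.sum(),np.percentile(W[m][:,2],[0,5,50,95,100]).round(3))"
```

```text
t 3.83 p [535.6 406.7 205.4] psi 78.0 F [ 1.2  0.3 -3.1] open 0.181 j [ 28.  36.  77.  -0.  66. -50.]
(560, -290, 200, 90) [-168.6 -676.5    2.9] [ 0.05  0.07 -2.  ]
(560, -290, 78, 90) [-167.7 -677.2  124.9] [ 0.05  0.07 -2.  ]
220 [0.157 0.161 0.174 0.212 0.217]
```

View pics/a.png

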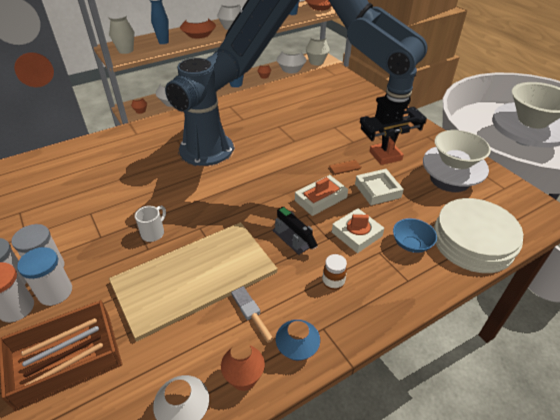

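Square casting held, empty mould below it at (379,186). Carrying it over.

Emit:
apply_moves(rows=[{"x":-170,"y":-675,"z":0,"rx":0,"ry":0,"rz":-2,"claw":255},{"x":-170,"y":-675,"z":0,"rx":0,"ry":0,"rz":-2,"claw":255},{"x":-170,"y":-675,"z":0,"rx":0,"ry":0,"rz":-2,"claw":255},{"x":-170,"y":-675,"z":0,"rx":0,"ry":0,"rz":-2,"claw":255},{"x":-170,"y":-675,"z":0,"rx":0,"ry":0,"rz":-2,"claw":255},{"x":-170,"y":-675,"z":0,"rx":0,"ry":0,"rz":-2,"claw":255},{"x":-170,"y":-675,"z":0,"rx":0,"ry":0,"rz":-2,"claw":255},{"x":-170,"y":-675,"z":0,"rx":0,"ry":0,"rz":-2,"claw":255},{"x":-170,"y":-675,"z":0,"rx":0,"ry":0,"rz":-2,"claw":255},{"x":-170,"y":-675,"z":0,"rx":0,"ry":0,"rz":-2,"claw":255}])

```text
time_s: 5.12
position: [0.5553, -0.2197, 0.1986]
tcp_rot: [[-1.0, 0.0, -0.004], [0.0, 1.0, 0.003], [0.004, 0.003, -1.0]]
force: [1.0, 0.4, -3.2]
opening: 0.181
grasp_force: 30.0
```

```bash
python3 -c "
from h import *
go((560,-290,200,90),(560,-290,78,90))"
```

```text
t 5.12 p [ 555.3 -219.7  198.6] psi 90.0 F [ 1.   0.4 -3.2] open 0.181 j [ -32.   32.   89.    0.   60. -122.]
(560, -290, 200, 90) [ -4.7 -70.3  -1.6] [ 0.02 -0.04 -0.  ]
(560, -290, 78, 90) [ -5.2 -70.6 120.4] [ 0.02 -0.04 -0.  ]
```

Emit:
apply_moves(rows=[{"x":-4,"y":-60,"z":0,"rx":0,"ry":0,"rz":0,"claw":255},{"x":-4,"y":-70,"z":40,"rx":0,"ry":0,"rz":0,"claw":255},{"x":-4,"y":-70,"z":80,"rx":0,"ry":0,"rz":0,"claw":255},{"x":-4,"y":-70,"z":105,"rx":0,"ry":0,"rz":0,"claw":255},{"x":-4,"y":-70,"z":105,"rx":0,"ry":0,"rz":0,"claw":255},{"x":-4,"y":-70,"z":105,"rx":0,"ry":0,"rz":0,"claw":255}])

```text
time_s: 5.88
position: [0.5609, -0.2883, 0.0955]
tcp_rot: [[-1.0, -0.0, -0.0], [-0.0, 1.0, 0.0], [0.0, 0.0, -1.0]]
force: [-0.8, 0.1, -2.2]
opening: 0.181
grasp_force: 30.0
```

```bash
python3 -c "
from h import *
go((560,-290,77,90))"
```

```text
t 5.88 p [ 560.9 -288.3   95.5] psi 90.0 F [-0.8  0.1 -2.2] open 0.181 j [ -37.   42.   88.   -0.   51. -127.]
(560, -290, 77, 90) [ 0.9 -1.7 18.5] [ 0. -0.  0.]
```

Emit:
apply_moves(rows=[{"x":0,"y":0,"z":10,"rx":0,"ry":0,"rz":0,"claw":255},{"x":0,"y":0,"z":16,"rx":0,"ry":0,"rz":0,"claw":255},{"x":0,"y":0,"z":19,"rx":0,"ry":0,"rz":0,"claw":255},{"x":0,"y":0,"z":19,"rx":0,"ry":0,"rz":0,"claw":255}])

```text
time_s: 6.38
position: [0.561, -0.2884, 0.0766]
tcp_rot: [[-1.0, -0.0, 0.0], [-0.0, 1.0, -0.0], [-0.0, -0.0, -1.0]]
force: [0.4, 0.9, -2.9]
opening: 0.181
grasp_force: 30.0
```

Emit:
apply_moves(rows=[{"x":0,"y":0,"z":1,"rx":0,"ry":0,"rz":0,"claw":255},{"x":0,"y":0,"z":1,"rx":0,"ry":0,"rz":0,"claw":255}])

```text
time_s: 6.62
position: [0.5611, -0.2885, 0.0765]
tcp_rot: [[-1.0, -0.0, 0.001], [-0.0, 1.0, -0.0], [-0.001, -0.0, -1.0]]
force: [-1.1, 0.9, 4.6]
opening: 0.183
grasp_force: 30.0
```

Contact. Release, then rise.

Emit:
apply_moves(rows=[{"x":0,"y":0,"z":0,"rx":0,"ry":0,"rz":0,"claw":100},{"x":0,"y":0,"z":0,"rx":0,"ry":0,"rz":0,"claw":100},{"x":0,"y":0,"z":0,"rx":0,"ry":0,"rz":0,"claw":100},{"x":0,"y":0,"z":0,"rx":0,"ry":0,"rz":0,"claw":100},{"x":0,"y":0,"z":-20,"rx":0,"ry":0,"rz":0,"claw":50},{"x":0,"y":0,"z":-60,"rx":0,"ry":0,"rz":0,"claw":0},{"x":0,"y":0,"z":-110,"rx":0,"ry":0,"rz":0,"claw":0},{"x":0,"y":0,"z":-110,"rx":0,"ry":0,"rz":0,"claw":0},{"x":0,"y":0,"z":-110,"rx":0,"ry":0,"rz":0,"claw":0}])

```text
time_s: 7.75
position: [0.5607, -0.2882, 0.1864]
tcp_rot: [[-1.0, -0.0, 0.001], [-0.0, 1.0, -0.0], [-0.001, -0.0, -1.0]]
force: [0.1, 0.4, -0.4]
opening: 0.984
grasp_force: 0.0
```

```bash
cat >> h.py <<'E'
def bars():
    for n in("top","scene"):
        p,d,W,h=look(n);z=W[...,2];c=clay(p)
        m=(z>.077)&(z<.094)&(W[...,0]>.4)&(W[...,0]<.72)&(W[...,1]>-.5)&(W[...,1]<.5)
        k,l,s,cc=cv2.connectedComponentsWithStats(m.astype(np.uint8))
        for i in range(1,k):
            if s[i,4]>15:
                P=W[l==i];r=rect(P)
                if r[2]<160: print(n,s[i,4],np.round(cc[i]),"z",np.median(P[:,2]).round(3),r)
E
python3 -c "
from h import *
bars();go((465,212,170,5),(465,212,72,5))"
```

```text
top 118 [204. 169.] z 0.083 [659.9 213.8  48.5  16.2  54.8]
top 178 [271. 192.] z 0.079 [601.   41.5  69.8  26.2   5.7]
top 138 [200. 246.] z 0.083 [465.4 211.6  48.7  16.2 -83.1]
scene 57 [322. 182.] z 0.083 [470.8 210.2  52.6  15.7 -83.8]
scene 235 [295. 221.] z 0.079 [572.3  34.7 136.1  26.7   7.5]
scene 78 [360. 217.] z 0.083 [663.7 210.3  49.4  16.7  57.2]
scene 97 [192. 261.] z 0.087 [ 562.1 -289.9   48.7   16.    -1.5]
t 7.85 p [ 560.1 -287.7  184.6] psi 90.0 F [ 0.4  1.3 -0.5] open 1.0 j [ -37.   35.   85.   -0.   61. -127.]
(465, 212, 170, 5) [ 95.  499.7  15.6] [-0.   -0.03 14.17]
(465, 212, 72, 5) [ 94.8 499.6 113.6] [-0.   -0.03 14.17]
```

Emit:
apply_moves(rows=[{"x":92,"y":499,"z":15,"rx":0,"ry":0,"rz":14.2,"claw":0},{"x":92,"y":499,"z":15,"rx":0,"ry":0,"rz":14.2,"claw":0},{"x":92,"y":499,"z":15,"rx":0,"ry":0,"rz":14.2,"claw":0},{"x":92,"y":499,"z":15,"rx":0,"ry":0,"rz":14.2,"claw":0},{"x":92,"y":499,"z":15,"rx":0,"ry":0,"rz":14.2,"claw":0},{"x":92,"y":499,"z":15,"rx":0,"ry":0,"rz":14.2,"claw":0},{"x":92,"y":499,"z":15,"rx":0,"ry":0,"rz":14.2,"claw":0},{"x":92,"y":499,"z":15,"rx":0,"ry":0,"rz":14.2,"claw":0},{"x":92,"y":499,"z":15,"rx":0,"ry":0,"rz":14.2,"claw":0},{"x":92,"y":499,"z":15,"rx":0,"ry":0,"rz":14.2,"claw":0}])

```text
time_s: 9.1
position: [0.467, 0.2128, 0.1693]
tcp_rot: [[-0.089, 0.996, -0.003], [0.996, 0.089, -0.0], [-0.0, -0.003, -1.0]]
force: [0.0, -0.8, -0.2]
opening: 1.0
grasp_force: 0.0
```

```bash
python3 -c "
from h import *
go((468,211,72,6))"
```

```text
t 9.1 p [467.  212.8 169.3] psi 5.1 F [ 0.  -0.8 -0.2] open 1.0 j [ 12.  28. 102.   0.  49.   7.]
(468, 211, 72, 6) [-1.8  1.1 97.3] [-0.03  0.   -0.15]
```

Emit:
apply_moves(rows=[{"x":-1.5,"y":1,"z":50,"rx":0,"ry":0,"rz":-0.15,"claw":110},{"x":-1.5,"y":1,"z":80,"rx":0,"ry":0,"rz":-0.15,"claw":110},{"x":-1.5,"y":1,"z":97,"rx":0,"ry":0,"rz":-0.15,"claw":110},{"x":-1.5,"y":1,"z":97,"rx":0,"ry":0,"rz":-0.15,"claw":255},{"x":-1.5,"y":1,"z":97,"rx":0,"ry":0,"rz":-0.15,"claw":255},{"x":-1.5,"y":1,"z":97,"rx":0,"ry":0,"rz":-0.15,"claw":255},{"x":-1.5,"y":1,"z":97,"rx":0,"ry":0,"rz":-0.15,"claw":255},{"x":-1.5,"y":1,"z":97,"rx":0,"ry":0,"rz":-0.15,"claw":255},{"x":-1.5,"y":1,"z":97,"rx":0,"ry":0,"rz":-0.15,"claw":255},{"x":-1.5,"y":1,"z":97,"rx":0,"ry":0,"rz":-0.15,"claw":255}])

```text
time_s: 10.35
position: [0.4688, 0.2091, 0.0739]
tcp_rot: [[-0.1, 0.995, -0.002], [0.995, 0.1, -0.001], [-0.0, -0.002, -1.0]]
force: [-3.5, -1.2, 7.2]
opening: 0.181
grasp_force: 30.0
```

Emit:
apply_moves(rows=[{"x":0,"y":0,"z":0,"rx":0,"ry":0,"rz":0,"claw":255},{"x":0,"y":0,"z":0,"rx":0,"ry":0,"rz":0,"claw":255},{"x":0,"y":0,"z":0,"rx":0,"ry":0,"rz":0,"claw":255},{"x":0,"y":0,"z":-20,"rx":0,"ry":0,"rz":0,"claw":255},{"x":0,"y":0,"z":-50,"rx":0,"ry":0,"rz":0,"claw":255},{"x":0,"y":0,"z":-90,"rx":0,"ry":0,"rz":0,"claw":255},{"x":0,"y":0,"z":-128,"rx":0,"ry":0,"rz":0,"claw":255},{"x":0,"y":0,"z":-128,"rx":0,"ry":0,"rz":0,"claw":255},{"x":0,"y":0,"z":-128,"rx":0,"ry":0,"rz":0,"claw":255}])

```text
time_s: 11.48
position: [0.4692, 0.2091, 0.2005]
tcp_rot: [[-0.099, 0.995, -0.002], [0.995, 0.099, -0.0], [-0.0, -0.002, -1.0]]
force: [-0.2, -0.7, -3.1]
opening: 0.178
grasp_force: 30.0
```

```bash
python3 -c "
from h import *
go((560,-155,200,90),(560,-155,95,90))"
```

```text
t 11.47 p [469.2 209.1 200.5] psi 5.7 F [-0.2 -0.7 -3.1] open 0.178 j [ 12.  26. 101.  -0.  54.   6.]
(560, -155, 200, 90) [-371.3   54.2    0.5] [-2.000e-02 -1.000e-02 -1.405e+01]
(560, -155, 95, 90) [-371.3   54.4  105.5] [-2.000e-02 -1.000e-02 -1.405e+01]
```

Emit:
apply_moves(rows=[{"x":-371,"y":54,"z":0,"rx":0,"ry":0,"rz":-14.05,"claw":255},{"x":-371,"y":54,"z":0,"rx":0,"ry":0,"rz":-14.05,"claw":255},{"x":-371,"y":54,"z":0,"rx":0,"ry":0,"rz":-14.05,"claw":255},{"x":-371,"y":54,"z":0,"rx":0,"ry":0,"rz":-14.05,"claw":255},{"x":-371,"y":54,"z":0,"rx":0,"ry":0,"rz":-14.05,"claw":255},{"x":-371,"y":54,"z":0,"rx":0,"ry":0,"rz":-14.05,"claw":255},{"x":-371,"y":54,"z":0,"rx":0,"ry":0,"rz":-14.05,"claw":255},{"x":-371,"y":54,"z":0,"rx":0,"ry":0,"rz":-14.05,"claw":255},{"x":-371,"y":54,"z":0,"rx":0,"ry":0,"rz":-14.05,"claw":255},{"x":-371,"y":54,"z":0,"rx":0,"ry":0,"rz":-14.05,"claw":255}])

```text
time_s: 12.72
position: [0.5594, -0.1542, 0.1991]
tcp_rot: [[-1.0, 0.001, -0.004], [0.001, 1.0, 0.002], [0.004, 0.002, -1.0]]
force: [0.7, -0.3, -2.2]
opening: 0.184
grasp_force: 30.0
```

Emit:
apply_moves(rows=[{"x":0,"y":0,"z":40,"rx":0,"ry":0,"rz":0,"claw":255},{"x":0,"y":0,"z":80,"rx":0,"ry":0,"rz":0,"claw":255},{"x":0,"y":0,"z":105,"rx":0,"ry":0,"rz":0,"claw":255},{"x":0,"y":0,"z":118,"rx":0,"ry":0,"rz":0,"claw":255},{"x":0,"y":0,"z":118,"rx":0,"ry":0,"rz":0,"claw":255},{"x":0,"y":0,"z":118,"rx":0,"ry":0,"rz":0,"claw":255}])

```text
time_s: 13.48
position: [0.5614, -0.1549, 0.0843]
tcp_rot: [[-1.0, 0.0, 0.002], [0.0, 1.0, -0.001], [-0.002, -0.001, -1.0]]
force: [0.3, -0.1, -2.9]
opening: 0.179
grasp_force: 30.0
```

Emit:
apply_moves(rows=[{"x":0,"y":0,"z":4,"rx":0,"ry":0,"rz":0,"claw":255},{"x":0,"y":0,"z":6,"rx":0,"ry":0,"rz":0,"claw":255},{"x":0,"y":0,"z":6,"rx":0,"ry":0,"rz":0,"claw":255}])

```text
time_s: 13.85
position: [0.5609, -0.1547, 0.078]
tcp_rot: [[-1.0, -0.0, 0.001], [-0.0, 1.0, -0.0], [-0.001, -0.0, -1.0]]
force: [0.7, 0.3, -1.7]
opening: 0.18
grasp_force: 30.0
```

Emit:
apply_moves(rows=[{"x":0,"y":0,"z":1.5,"rx":0,"ry":0,"rz":0,"claw":255},{"x":0,"y":0,"z":1.5,"rx":0,"ry":0,"rz":0,"claw":255},{"x":0,"y":0,"z":1.5,"rx":0,"ry":0,"rz":0,"claw":255}])

```text
time_s: 14.22
position: [0.5609, -0.1547, 0.0779]
tcp_rot: [[-1.0, -0.0, 0.001], [-0.0, 1.0, -0.001], [-0.001, -0.001, -1.0]]
force: [-2.0, 1.0, 8.1]
opening: 0.183
grasp_force: 30.0
```

Emit:
apply_moves(rows=[{"x":0,"y":0,"z":0,"rx":0,"ry":0,"rz":0,"claw":100},{"x":0,"y":0,"z":0,"rx":0,"ry":0,"rz":0,"claw":100},{"x":0,"y":0,"z":0,"rx":0,"ry":0,"rz":0,"claw":100},{"x":0,"y":0,"z":0,"rx":0,"ry":0,"rz":0,"claw":100},{"x":0,"y":0,"z":-20,"rx":0,"ry":0,"rz":0,"claw":50},{"x":0,"y":0,"z":-60,"rx":0,"ry":0,"rz":0,"claw":0},{"x":0,"y":0,"z":-110,"rx":0,"ry":0,"rz":0,"claw":0},{"x":0,"y":0,"z":-110,"rx":0,"ry":0,"rz":0,"claw":0},{"x":0,"y":0,"z":-110,"rx":0,"ry":0,"rz":0,"claw":0}])

```text
time_s: 15.35
position: [0.5601, -0.1544, 0.1857]
tcp_rot: [[-1.0, -0.0, -0.001], [-0.0, 1.0, 0.0], [0.001, 0.0, -1.0]]
force: [0.3, -0.8, 0.1]
opening: 0.985
grasp_force: 0.0
```

```bash
python3 -c "
from h import *
bars();go((662,212,170,-33),(662,212,170,147))"
```

```text
top 60 [200. 166.] z 0.083 [665.7 223.4  26.   15.9  56.5]
top 56 [272. 184.] z 0.079 [623.9  43.8  25.1  24.1 -88.8]
scene 234 [295. 220.] z 0.079 [572.8  33.9 137.1  27.4   7.4]
scene 74 [360. 217.] z 0.083 [664.3 209.8  47.9  17.1  54.9]
scene 93 [235. 242.] z 0.086 [ 559.8 -156.3   53.4   16.8   -3. ]
scene 97 [192. 261.] z 0.087 [ 5.631e+02 -2.898e+02  4.830e+01  1.600e+01 -4.000e-01]
t 15.45 p [ 559.5 -154.1  184.6] psi 90.0 F [-0.4 -0.8 -0.3] open 0.994 j [ -26.   31.   92.   -0.   57. -116.]
(662, 212, 170, -33) [-102.5  366.1   14.8] [-2.00e-02 -3.00e-02  2.05e+01]
(662, 212, 170, 147) [-102.5  366.1   14.8] [ 0.03 -0.02 -9.5 ]
```

Emit:
apply_moves(rows=[{"x":-102,"y":366,"z":15,"rx":0,"ry":0,"rz":20.5,"claw":0},{"x":-102,"y":366,"z":15,"rx":0,"ry":0,"rz":20.5,"claw":0},{"x":-102,"y":366,"z":15,"rx":0,"ry":0,"rz":20.5,"claw":0},{"x":-102,"y":366,"z":15,"rx":0,"ry":0,"rz":20.5,"claw":0},{"x":-102,"y":366,"z":15,"rx":0,"ry":0,"rz":20.5,"claw":0},{"x":-102,"y":366,"z":15,"rx":0,"ry":0,"rz":20.5,"claw":0},{"x":-102,"y":366,"z":15,"rx":0,"ry":0,"rz":20.5,"claw":0},{"x":-102,"y":366,"z":15,"rx":0,"ry":0,"rz":20.5,"claw":0},{"x":-102,"y":366,"z":15,"rx":0,"ry":0,"rz":20.5,"claw":0},{"x":-102,"y":366,"z":15,"rx":0,"ry":0,"rz":20.5,"claw":0}])

```text
time_s: 16.7
position: [0.6614, 0.2115, 0.1686]
tcp_rot: [[0.253, 0.967, -0.004], [0.967, -0.253, -0.001], [-0.002, -0.004, -1.0]]
force: [-0.4, 0.3, -0.1]
opening: 1.004
grasp_force: 0.0
```

```bash
python3 -c "
from h import *
go((662,212,170,-33))"
```

```text
t 16.7 p [661.4 211.5 168.6] psi -14.7 F [-0.4  0.3 -0.1] open 1.004 j [ 9. 41. 75. -0. 65. 23.]
(662, 212, 170, -33) [ 0.6  0.4 -1.5] [-0.03  0.02  3.05]
```

Emit:
apply_moves(rows=[{"x":0.5,"y":0,"z":0,"rx":0,"ry":0,"rz":3.05,"claw":110},{"x":0.5,"y":0,"z":10,"rx":0,"ry":0,"rz":3.05,"claw":110},{"x":0.5,"y":0,"z":50,"rx":0,"ry":0,"rz":3.05,"claw":110},{"x":0.5,"y":0,"z":80,"rx":0,"ry":0,"rz":3.05,"claw":110},{"x":0.5,"y":0,"z":96,"rx":0,"ry":0,"rz":3.05,"claw":110},{"x":0.5,"y":0,"z":96,"rx":0,"ry":0,"rz":3.05,"claw":255},{"x":0.5,"y":0,"z":96,"rx":0,"ry":0,"rz":3.05,"claw":255},{"x":0.5,"y":0,"z":96,"rx":0,"ry":0,"rz":3.05,"claw":255},{"x":0.5,"y":0,"z":96,"rx":0,"ry":0,"rz":3.05,"claw":255},{"x":0.5,"y":0,"z":96,"rx":0,"ry":0,"rz":3.05,"claw":255}])

```text
time_s: 17.95
position: [0.6626, 0.2123, 0.0762]
tcp_rot: [[0.539, 0.842, 0.0], [0.842, -0.539, 0.001], [0.001, -0.0, -1.0]]
force: [-2.2, 1.3, 6.3]
opening: 0.18
grasp_force: 30.0
```

Emit:
apply_moves(rows=[{"x":0,"y":0,"z":0,"rx":0,"ry":0,"rz":0,"claw":255},{"x":0,"y":0,"z":0,"rx":0,"ry":0,"rz":0,"claw":255},{"x":0,"y":0,"z":0,"rx":0,"ry":0,"rz":0,"claw":255},{"x":0,"y":0,"z":0,"rx":0,"ry":0,"rz":0,"claw":255},{"x":0,"y":0,"z":0,"rx":0,"ry":0,"rz":0,"claw":255}])

```text
time_s: 18.58
position: [0.6626, 0.2123, 0.0762]
tcp_rot: [[0.539, 0.842, 0.0], [0.842, -0.539, 0.0], [0.001, -0.0, -1.0]]
force: [-3.0, 1.0, 5.3]
opening: 0.181
grasp_force: 30.0
```

Emit:
apply_moves(rows=[{"x":0,"y":0,"z":-20,"rx":0,"ry":0,"rz":0,"claw":255},{"x":0,"y":0,"z":-50,"rx":0,"ry":0,"rz":0,"claw":255},{"x":0,"y":0,"z":-90,"rx":0,"ry":0,"rz":0,"claw":255},{"x":0,"y":0,"z":-128,"rx":0,"ry":0,"rz":0,"claw":255},{"x":0,"y":0,"z":-128,"rx":0,"ry":0,"rz":0,"claw":255},{"x":0,"y":0,"z":-128,"rx":0,"ry":0,"rz":0,"claw":255}])

```text
time_s: 19.32
position: [0.6618, 0.2116, 0.2021]
tcp_rot: [[0.539, 0.842, -0.002], [0.842, -0.539, -0.001], [-0.002, -0.001, -1.0]]
force: [0.6, 0.9, -2.7]
opening: 0.182
grasp_force: 30.0
```

```bash
python3 -c "
from h import *
bars();go((560,-425,200,-33))"
```

```text
top 453 [273. 207.] z 0.079 [567.6  37.1 136.6  26.5   6.8]
top 137 [351. 212.] z 0.087 [ 5.567e+02 -1.542e+02  4.930e+01  1.660e+01 -4.000e-01]
top 144 [405. 212.] z 0.087 [ 558.9 -286.2   51.    17.1   -4.1]
scene 233 [294. 220.] z 0.079 [572.   33.6 135.7  27.9   6.7]
scene 92 [236. 242.] z 0.087 [ 5.614e+02 -1.564e+02  5.020e+01  1.590e+01  2.000e-01]
scene 98 [192. 261.] z 0.087 [ 5.629e+02 -2.902e+02  4.940e+01  1.560e+01 -2.000e-01]
t 19.43 p [661.3 211.6 200.7] psi -32.6 F [ 0.2 -0.5 -2.8] open 0.178 j [ 9. 39. 74. -0. 68. 41.]
(560, -425, 200, -33) [-590.6  258.2    1.7] [-0.03  0.03  0.06]
```

Emit:
apply_moves(rows=[{"x":-590,"y":258,"z":0,"rx":0,"ry":0,"rz":0,"claw":255},{"x":-590,"y":258,"z":0,"rx":0,"ry":0,"rz":0,"claw":255},{"x":-590,"y":258,"z":0,"rx":0,"ry":0,"rz":0,"claw":255},{"x":-590,"y":258,"z":0,"rx":0,"ry":0,"rz":0,"claw":255},{"x":-590,"y":258,"z":0,"rx":0,"ry":0,"rz":0,"claw":255},{"x":-590,"y":258,"z":0,"rx":0,"ry":0,"rz":0,"claw":255},{"x":-590,"y":258,"z":0,"rx":0,"ry":0,"rz":0,"claw":255},{"x":-590,"y":258,"z":0,"rx":0,"ry":0,"rz":0,"claw":255},{"x":-590,"y":258,"z":0,"rx":0,"ry":0,"rz":0,"claw":255},{"x":-590,"y":258,"z":0,"rx":0,"ry":0,"rz":0,"claw":255}])

```text
time_s: 20.68
position: [0.5635, -0.4068, 0.2009]
tcp_rot: [[0.54, 0.842, -0.002], [0.842, -0.54, 0.003], [0.001, -0.003, -1.0]]
force: [0.4, -0.2, -1.5]
opening: 0.182
grasp_force: 30.0
```

```bash
python3 -c "
from h import *
go((560,-425,200,-33),(560,-425,85,-33))"
```

```text
t 20.68 p [ 563.5 -406.8  200.9] psi -32.7 F [ 0.4 -0.2 -1.5] open 0.182 j [-45.  39.  73.   0.  68. -12.]
(560, -425, 200, -33) [-17.2   6.9   0.8] [-0.03 -0.01  0.06]
(560, -425, 85, -33) [-17.3   7.3 115.8] [-0.03 -0.01  0.06]
```

Emit:
apply_moves(rows=[{"x":-14,"y":6,"z":20,"rx":0,"ry":0,"rz":0,"claw":255},{"x":-14,"y":6,"z":60,"rx":0,"ry":0,"rz":0,"claw":255},{"x":-14,"y":6,"z":95,"rx":0,"ry":0,"rz":0,"claw":255},{"x":-14,"y":6,"z":113,"rx":0,"ry":0,"rz":0,"claw":255},{"x":-14,"y":6,"z":116,"rx":0,"ry":0,"rz":0,"claw":255},{"x":-14,"y":6,"z":116,"rx":0,"ry":0,"rz":0,"claw":255},{"x":-14,"y":6,"z":116,"rx":0,"ry":0,"rz":0,"claw":255}])

```text
time_s: 21.55
position: [0.5631, -0.4211, 0.0889]
tcp_rot: [[0.539, 0.842, 0.002], [0.842, -0.539, -0.002], [-0.001, 0.003, -1.0]]
force: [0.3, -0.6, -1.8]
opening: 0.175
grasp_force: 30.0
```

Emit:
apply_moves(rows=[{"x":0,"y":0,"z":3,"rx":0,"ry":0,"rz":0,"claw":255},{"x":0,"y":0,"z":6,"rx":0,"ry":0,"rz":0,"claw":255},{"x":0,"y":0,"z":6,"rx":0,"ry":0,"rz":0,"claw":255},{"x":0,"y":0,"z":6,"rx":0,"ry":0,"rz":0,"claw":255}])

```text
time_s: 22.05
position: [0.5621, -0.4204, 0.081]
tcp_rot: [[0.539, 0.842, -0.0], [0.842, -0.539, 0.0], [0.0, -0.0, -1.0]]
force: [0.4, -0.4, -2.4]
opening: 0.179
grasp_force: 30.0
```

Emit:
apply_moves(rows=[{"x":0,"y":0,"z":1.5,"rx":0,"ry":0,"rz":0,"claw":255},{"x":0,"y":0,"z":1.5,"rx":0,"ry":0,"rz":0,"claw":255},{"x":0,"y":0,"z":1.5,"rx":0,"ry":0,"rz":0,"claw":255}])

```text
time_s: 22.42
position: [0.5623, -0.4206, 0.0802]
tcp_rot: [[0.539, 0.842, 0.0], [0.842, -0.539, -0.001], [-0.0, 0.001, -1.0]]
force: [0.0, -0.1, 2.0]
opening: 0.182
grasp_force: 30.0
```

Emit:
apply_moves(rows=[{"x":0,"y":0,"z":0,"rx":0,"ry":0,"rz":0,"claw":100},{"x":0,"y":0,"z":0,"rx":0,"ry":0,"rz":0,"claw":100},{"x":0,"y":0,"z":0,"rx":0,"ry":0,"rz":0,"claw":100},{"x":0,"y":0,"z":0,"rx":0,"ry":0,"rz":0,"claw":100},{"x":0,"y":0,"z":-20,"rx":0,"ry":0,"rz":0,"claw":50},{"x":0,"y":0,"z":-60,"rx":0,"ry":0,"rz":0,"claw":0},{"x":0,"y":0,"z":-110,"rx":0,"ry":0,"rz":0,"claw":0},{"x":0,"y":0,"z":-110,"rx":0,"ry":0,"rz":0,"claw":0},{"x":0,"y":0,"z":-110,"rx":0,"ry":0,"rz":0,"claw":0}])

```text
time_s: 23.55
position: [0.5621, -0.4203, 0.1907]
tcp_rot: [[0.539, 0.842, 0.001], [0.842, -0.539, -0.001], [-0.0, 0.001, -1.0]]
force: [0.3, -0.2, 0.3]
opening: 0.986
grasp_force: 0.0
```

```bash
python3 -c "
from h import *
bars();go((567,36,180,97))"
```

```text
top 445 [273. 208.] z 0.079 [567.   36.7 137.9  26.8   7.3]
top 26 [350. 204.] z 0.088 [ 576.7 -152.1   19.2    8.7  -47.3]
scene 232 [294. 221.] z 0.079 [571.9  32.7 138.3  28.9   7. ]
scene 92 [236. 242.] z 0.087 [ 560.5 -157.1   51.5   16.8   -3.1]
scene 97 [192. 261.] z 0.087 [ 560.8 -289.8   50.8   16.2   -2.3]
scene 125 [146. 282.] z 0.086 [ 565.7 -422.4   49.2   16.3   62.8]
t 23.65 p [ 561.5 -419.7  188.6] psi -32.6 F [-0.4 -0.3 -0.1] open 0.991 j [-46.  40.  73.  -0.  67. -13.]
(567, 36, 180, 97) [ 386.7 -241.1    9.4] [-1.000e-02 -3.000e-02 -2.161e+01]
```

```bash
python3 -c "
from h import *
go((567,35,150,-83))"
```

```text
t 23.65 p [ 561.5 -419.7  188.6] psi -32.6 F [-0.4 -0.3 -0.1] open 0.991 j [-46.  40.  73.  -0.  67. -13.]
(567, 35, 150, -83) [ 385.8 -240.5   39.4] [-0.02  0.01  8.39]
```

Emit:
apply_moves(rows=[{"x":386,"y":-240,"z":20,"rx":0,"ry":0,"rz":8.4,"claw":0},{"x":386,"y":-240,"z":20,"rx":0,"ry":0,"rz":8.4,"claw":0},{"x":386,"y":-240,"z":20,"rx":0,"ry":0,"rz":8.4,"claw":0},{"x":386,"y":-240,"z":20,"rx":0,"ry":0,"rz":8.4,"claw":0},{"x":386,"y":-240,"z":20,"rx":0,"ry":0,"rz":8.4,"claw":0},{"x":386,"y":-240,"z":20,"rx":0,"ry":0,"rz":8.4,"claw":0},{"x":386,"y":-240,"z":20,"rx":0,"ry":0,"rz":8.4,"claw":0},{"x":386,"y":-240,"z":30,"rx":0,"ry":0,"rz":8.4,"claw":0},{"x":386,"y":-240,"z":40,"rx":0,"ry":0,"rz":8.4,"claw":0},{"x":386,"y":-240,"z":40,"rx":0,"ry":0,"rz":8.4,"claw":0}])

```text
time_s: 24.9
position: [0.5676, 0.0327, 0.148]
tcp_rot: [[0.993, 0.12, -0.003], [0.12, -0.993, -0.0], [-0.003, -0.0, -1.0]]
force: [-0.3, -0.8, -0.1]
opening: 1.004
grasp_force: 0.0
```

```bash
python3 -c "
from h import *
p,d,W,h=look('scene')
bars();go((567,35,68,-83))"
```

```text
top 135 [351. 212.] z 0.087 [ 556.6 -154.5   48.7   16.2    1.2]
top 147 [405. 212.] z 0.087 [ 559.6 -287.3   50.7   16.4   -1.2]
top 152 [458. 212.] z 0.087 [ 560.6 -419.4   50.4   17.3   57.2]
scene 207 [297. 222.] z 0.079 [576.8  34.1 129.2  27.5   5.8]
scene 89 [236. 241.] z 0.087 [ 561.1 -155.9   50.2   17.2   -1. ]
scene 97 [192. 261.] z 0.087 [ 561.5 -289.9   51.9   16.6   -1.3]
scene 128 [145. 282.] z 0.086 [ 565.5 -421.7   49.    15.9   58.7]
t 25.05 p [568.7  32.3 149.4] psi -83.2 F [-0.1 -0.5  0.6] open 1.005 j [-8. 34. 95. -0. 51. 75.]
(567, 35, 68, -83) [-1.3 -2.9 81.4] [ 0.   -0.   -0.03]
```

Emit:
apply_moves(rows=[{"x":-1,"y":-3,"z":30,"rx":0,"ry":0,"rz":0,"claw":60},{"x":-1,"y":-3,"z":60,"rx":0,"ry":0,"rz":0,"claw":80},{"x":-1,"y":-3,"z":80,"rx":0,"ry":0,"rz":0,"claw":80},{"x":-1,"y":-3,"z":81,"rx":0,"ry":0,"rz":0,"claw":80},{"x":-1,"y":-3,"z":81,"rx":0,"ry":0,"rz":0,"claw":80}])

```text
time_s: 25.68
position: [0.5677, 0.0362, 0.0693]
tcp_rot: [[0.993, 0.12, 0.002], [0.12, -0.993, -0.0], [0.001, 0.0, -1.0]]
force: [0.1, 0.4, 0.9]
opening: 0.694
grasp_force: 0.0
```

Emit:
apply_moves(rows=[{"x":0,"y":0,"z":0,"rx":0,"ry":0,"rz":0,"claw":255},{"x":0,"y":0,"z":0,"rx":0,"ry":0,"rz":0,"claw":255},{"x":0,"y":0,"z":0,"rx":0,"ry":0,"rz":0,"claw":255},{"x":0,"y":0,"z":0,"rx":0,"ry":0,"rz":0,"claw":255},{"x":0,"y":0,"z":0,"rx":0,"ry":0,"rz":0,"claw":255},{"x":0,"y":0,"z":0,"rx":0,"ry":0,"rz":0,"claw":255}])

```text
time_s: 26.42
position: [0.567, 0.037, 0.0688]
tcp_rot: [[0.993, 0.121, 0.0], [0.121, -0.993, -0.0], [0.0, 0.0, -1.0]]
force: [-0.7, -0.1, 2.4]
opening: 0.319
grasp_force: 30.0
```

```bash
python3 -c "
from h import *
bars();go((400,-155,170,-90))"
```

```text
top 140 [351. 212.] z 0.087 [ 556.4 -154.1   49.5   16.5   -0.7]
top 146 [405. 212.] z 0.087 [ 5.591e+02 -2.874e+02  5.030e+01  1.630e+01 -4.000e-01]
top 150 [458. 212.] z 0.087 [ 562.  -419.2   49.1   17.2   57.1]
scene 134 [301. 225.] z 0.079 [601.8  33.   69.2  52.8  -9.6]
scene 92 [236. 242.] z 0.087 [ 5.607e+02 -1.560e+02  4.740e+01  1.680e+01 -3.000e-01]
scene 97 [192. 261.] z 0.087 [ 561.8 -289.9   49.    15.1    1.5]
scene 127 [146. 282.] z 0.086 [ 565.6 -422.2   49.2   17.6   63.1]
t 26.52 p [567.   36.9  68.8] psi -83.0 F [-1.   0.7  3.5] open 0.317 j [-8. 41. 98. -0. 41. 76.]
(400, -155, 170, -90) [-189.   170.3 -101.3] [ 0.   -0.    1.16]
```

Emit:
apply_moves(rows=[{"x":0,"y":0,"z":-20,"rx":0,"ry":0,"rz":0,"claw":255},{"x":0,"y":0,"z":-50,"rx":0,"ry":0,"rz":0,"claw":255},{"x":0,"y":0,"z":-90,"rx":0,"ry":0,"rz":0,"claw":255},{"x":0,"y":0,"z":-131,"rx":0,"ry":0,"rz":0,"claw":255},{"x":0,"y":0,"z":-131,"rx":0,"ry":0,"rz":0,"claw":255},{"x":-195,"y":170,"z":-131,"rx":0,"ry":0,"rz":1.16,"claw":255},{"x":-195,"y":170,"z":-131,"rx":0,"ry":0,"rz":1.16,"claw":255},{"x":-195,"y":170,"z":-131,"rx":0,"ry":0,"rz":1.16,"claw":255},{"x":-195,"y":170,"z":-131,"rx":0,"ry":0,"rz":1.16,"claw":255},{"x":-195,"y":170,"z":-131,"rx":0,"ry":0,"rz":1.16,"claw":255}])

```text
time_s: 27.78
position: [0.3906, -0.1567, 0.1981]
tcp_rot: [[1.0, -0.006, -0.004], [-0.006, -1.0, 0.003], [-0.004, -0.003, -1.0]]
force: [0.4, 0.4, -2.7]
opening: 0.32
grasp_force: 30.0
```

Emit:
apply_moves(rows=[{"x":0,"y":0,"z":0,"rx":0,"ry":0,"rz":0,"claw":255},{"x":0,"y":0,"z":0,"rx":0,"ry":0,"rz":0,"claw":255}])

```text
time_s: 28.02
position: [0.3945, -0.1545, 0.1991]
tcp_rot: [[1.0, 0.001, -0.0], [0.001, -1.0, 0.001], [-0.0, -0.001, -1.0]]
force: [-0.3, 0.2, -2.0]
opening: 0.318
grasp_force: 30.0
```

```bash
python3 -c "
from h import *
bars();go((394,-155,159,-90))
s=read_state();z0=s['position'];print(np.round(s['tcp_rot'],3).tolist())
for n in('scene','top'):
  p,d,W,h=look(n);cv2.imwrite(f'pics/b{n}.png',p[:,:,::-1])
  Q=(W-z0)@s['tcp_rot']   # tool frame
  m=(abs(Q[...,1])<.02)&(abs(Q[...,0])<.13)&(abs(Q[...,2]-.01)<.06)&(d>0)&((Q[...,0]>.03)|(Q[...,0]<-.03))
  print(n,m.sum())
  for lo in np.arange(-.08,.12,.01):
    k=m&(Q[...,0]>lo)&(Q[...,0]<=lo+.01)
    if k.sum()>3:print(round(lo,3),k.sum(),(Q[k].min(0)*1000).round(1),(Q[k].max(0)*1000).round(1))
"
```

```text
top 138 [351. 212.] z 0.087 [ 5.565e+02 -1.543e+02  5.030e+01  1.650e+01  2.000e-01]
top 148 [405. 212.] z 0.087 [ 559.8 -287.    51.    16.8   -1.4]
top 149 [458. 212.] z 0.087 [ 561.6 -419.4   49.7   16.6   57.7]
scene 91 [236. 242.] z 0.087 [ 560.4 -156.2   48.7   15.4    0.7]
scene 96 [192. 261.] z 0.087 [ 562.  -289.8   48.7   16.2    0.8]
scene 127 [145. 282.] z 0.086 [ 565.9 -421.8   49.2   16.1   59.5]
t 28.12 p [ 394.7 -154.3  199.3] psi -89.9 F [-0.2  0.3 -1.9] open 0.32 j [-37.  20. 113.   0.  48.  53.]
(394, -155, 159, -90) [-0.7  0.7 40.3] [-0.    0.    0.02]
[[1.0, 0.002, -0.0], [0.002, -1.0, 0.0], [-0.0, -0.0, -1.0]]
scene 298
0.03 34 [ 30.1 -18.5 -49.3] [39.7 15.1 18.7]
0.04 26 [ 40.5  -9.8 -12.9] [49.6 15.9 16.1]
0.05 39 [ 50.1 -12.9 -14.8] [59.6 15.5 19.7]
0.06 39 [ 60.7 -10.8 -12.6] [70.  16.4 22.5]
0.07 58 [ 70.7 -10.7 -11.4] [80.  14.4 17. ]
0.08 46 [ 80.  -11.1  -2. ] [89.8 13.9 29.1]
0.09 42 [ 90.1 -10.9   7.6] [99.9 13.4 33.9]
0.1 9 [100.3  -4.9  19. ] [104.7   6.9  26.3]
top 86
0.06 5 [ 64.5 -14.6  -9.2] [ 68.6 -12.7  11.2]
0.07 17 [ 71.4 -12.8  -2.4] [80.  -4.4 15.3]
0.08 27 [ 80.3 -13.4   4.4] [89.7  1.9 26.4]
0.09 37 [ 90.2 -13.5  11.5] [99.3  6.  31.2]
```

View pics/bscene.png

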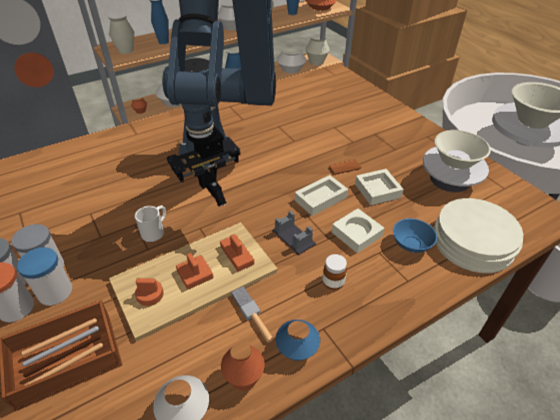

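Thermometer held level (nose near (215,192)), the three castings stand on the board at (237,250), (193,267) and (147,290). Aiming at the long one.

Emit:
apply_moves(rows=[{"x":-1,"y":0.7,"z":20,"rx":0,"ry":0,"rz":0,"claw":255},{"x":-1,"y":0.7,"z":40,"rx":0,"ry":0,"rz":0,"claw":255},{"x":-1,"y":0.7,"z":40,"rx":0,"ry":0,"rz":0,"claw":255},{"x":-1,"y":0.7,"z":40,"rx":0,"ry":0,"rz":0,"claw":255},{"x":-1,"y":0.7,"z":40,"rx":0,"ry":0,"rz":0,"claw":255},{"x":-1,"y":0.7,"z":40,"rx":0,"ry":0,"rz":0,"claw":255}])

```text
time_s: 28.98
position: [0.3933, -0.1563, 0.1601]
tcp_rot: [[1.0, 0.0, 0.001], [0.0, -1.0, -0.001], [0.001, 0.001, -1.0]]
force: [0.8, -0.4, -2.2]
opening: 0.322
grasp_force: 30.0
```

```bash
python3 -c "
from h import *
bars();go((393.5,-155,159,-90))
s=read_state();R=s['tcp_rot'];o=s['position'];L=o+R@[.0945,0,.0338];v=R@[.7071,0,.7071]
C=np.array([.5585,-.155,.054]);print('lens',L.round(4),'dist',np.linalg.norm(C-L).round(4),'miss mm',(np.linalg.norm(np.cross(C-L,v))*1000).round(1))"
```

```text
top 140 [351. 212.] z 0.086 [ 5.566e+02 -1.542e+02  4.970e+01  1.650e+01 -2.000e-01]
top 146 [405. 212.] z 0.087 [ 559.  -287.5   49.9   16.    -1.7]
top 150 [458. 212.] z 0.087 [ 562.4 -419.3   49.6   19.    60.7]
scene 89 [235. 241.] z 0.086 [ 560.8 -156.4   49.9   16.2   -1.1]
scene 96 [192. 261.] z 0.087 [ 561.8 -290.1   50.6   15.8    2. ]
scene 127 [145. 282.] z 0.086 [ 565.3 -421.5   49.7   16.5   58.3]
t 29.07 p [ 393.1 -156.2  159.9] psi -90.0 F [ 0.1 -0.7 -2.6] open 0.321 j [-37.  24. 115.   0.  41.  53.]
(393.5, -155, 159, -90) [ 0.4 -1.2  0.9] [ 0.01 -0.01 -0.  ]
lens [ 0.4877 -0.1562  0.1262] dist 0.1012 miss mm 1.7
```

Good; hold about 4 s.

Emit:
apply_moves(rows=[{"x":0.5,"y":-1,"z":0.8,"rx":0,"ry":0,"rz":0,"claw":255},{"x":0.5,"y":-1,"z":0.8,"rx":0,"ry":0,"rz":0,"claw":255},{"x":0.5,"y":-1,"z":0.8,"rx":0,"ry":0,"rz":0,"claw":255},{"x":0.5,"y":-1,"z":0.8,"rx":0,"ry":0,"rz":0,"claw":255},{"x":0.5,"y":-1,"z":0.8,"rx":0,"ry":0,"rz":0,"claw":255},{"x":0.5,"y":-1,"z":0.8,"rx":0,"ry":0,"rz":0,"claw":255},{"x":0.5,"y":-1,"z":0.8,"rx":0,"ry":0,"rz":0,"claw":255},{"x":0.5,"y":-1,"z":0.8,"rx":0,"ry":0,"rz":0,"claw":255},{"x":0.5,"y":-1,"z":0.8,"rx":0,"ry":0,"rz":0,"claw":255},{"x":0.5,"y":-1,"z":0.8,"rx":0,"ry":0,"rz":0,"claw":255}])

```text
time_s: 30.32
position: [0.3935, -0.1551, 0.1588]
tcp_rot: [[1.0, -0.0, 0.0], [-0.0, -1.0, 0.0], [0.0, -0.0, -1.0]]
force: [0.6, -0.1, -2.8]
opening: 0.321
grasp_force: 30.0
```

Emit:
apply_moves(rows=[{"x":0,"y":0,"z":0,"rx":0,"ry":0,"rz":0,"claw":255},{"x":0,"y":0,"z":0,"rx":0,"ry":0,"rz":0,"claw":255},{"x":0,"y":0,"z":0,"rx":0,"ry":0,"rz":0,"claw":255},{"x":0,"y":0,"z":0,"rx":0,"ry":0,"rz":0,"claw":255},{"x":0,"y":0,"z":0,"rx":0,"ry":0,"rz":0,"claw":255},{"x":0,"y":0,"z":0,"rx":0,"ry":0,"rz":0,"claw":255},{"x":0,"y":0,"z":0,"rx":0,"ry":0,"rz":0,"claw":255},{"x":0,"y":0,"z":0,"rx":0,"ry":0,"rz":0,"claw":255},{"x":0,"y":0,"z":0,"rx":0,"ry":0,"rz":0,"claw":255},{"x":0,"y":0,"z":0,"rx":0,"ry":0,"rz":0,"claw":255}])

```text
time_s: 31.58
position: [0.3934, -0.1551, 0.1588]
tcp_rot: [[1.0, -0.0, -0.0], [-0.0, -1.0, -0.0], [-0.0, 0.0, -1.0]]
force: [1.1, 0.3, -2.5]
opening: 0.316
grasp_force: 30.0
```

Emit:
apply_moves(rows=[{"x":0,"y":0,"z":0,"rx":0,"ry":0,"rz":0,"claw":255},{"x":0,"y":0,"z":0,"rx":0,"ry":0,"rz":0,"claw":255},{"x":0,"y":0,"z":0,"rx":0,"ry":0,"rz":0,"claw":255},{"x":0,"y":0,"z":0,"rx":0,"ry":0,"rz":0,"claw":255},{"x":0,"y":0,"z":0,"rx":0,"ry":0,"rz":0,"claw":255},{"x":0,"y":0,"z":0,"rx":0,"ry":0,"rz":0,"claw":255},{"x":0,"y":0,"z":0,"rx":0,"ry":0,"rz":0,"claw":255},{"x":0,"y":0,"z":0,"rx":0,"ry":0,"rz":0,"claw":255},{"x":0,"y":0,"z":0,"rx":0,"ry":0,"rz":0,"claw":255},{"x":0,"y":0,"z":0,"rx":0,"ry":0,"rz":0,"claw":255}])

```text
time_s: 32.83
position: [0.3934, -0.1551, 0.1588]
tcp_rot: [[1.0, -0.0, -0.0], [-0.0, -1.0, 0.0], [-0.0, -0.0, -1.0]]
force: [-0.8, -0.7, -2.4]
opening: 0.317
grasp_force: 30.0
```

```bash
python3 -c "
from h import *
bars();go((395.5,-288.5,159,-90))"
```

```text
top 137 [351. 212.] z 0.087 [ 556.5 -154.3   49.1   16.2    1. ]
top 147 [405. 212.] z 0.087 [ 559.3 -287.6   50.5   16.8   -1.2]
top 149 [458. 212.] z 0.087 [ 561.7 -419.5   49.8   16.9   58.3]
scene 94 [236. 242.] z 0.087 [ 561.  -156.7   48.2   15.3   -1.6]
scene 99 [192. 261.] z 0.087 [ 5.621e+02 -2.899e+02  4.860e+01  1.610e+01  3.000e-01]
scene 128 [146. 282.] z 0.086 [ 564.7 -421.7   49.4   17.4   58.4]
t 32.92 p [ 393.5 -155.1  158.8] psi -90.0 F [ 0.1  0.2 -2.4] open 0.32 j [-37.  24. 115.  -0.  41.  53.]
(395.5, -288.5, 159, -90) [  2.  133.4  -0.2] [ 0. -0. -0.]
```

Emit:
apply_moves(rows=[{"x":2,"y":40,"z":0,"rx":0,"ry":0,"rz":0,"claw":255},{"x":2,"y":90,"z":0,"rx":0,"ry":0,"rz":0,"claw":255},{"x":2,"y":125,"z":0,"rx":0,"ry":0,"rz":0,"claw":255},{"x":2,"y":133.4,"z":0,"rx":0,"ry":0,"rz":0,"claw":255},{"x":2,"y":133.4,"z":0,"rx":0,"ry":0,"rz":0,"claw":255},{"x":2,"y":133.4,"z":0,"rx":0,"ry":0,"rz":0,"claw":255},{"x":2,"y":133.4,"z":0,"rx":0,"ry":0,"rz":0,"claw":255},{"x":2,"y":133.4,"z":0,"rx":0,"ry":0,"rz":0,"claw":255}])

```text
time_s: 33.92
position: [0.3955, -0.2877, 0.1588]
tcp_rot: [[1.0, 0.001, -0.0], [0.001, -1.0, 0.0], [-0.0, -0.0, -1.0]]
force: [0.1, -0.2, -1.7]
opening: 0.319
grasp_force: 30.0
```

```bash
python3 -c "
from h import *
bars();go((395.5,-288.5,159,-90))"
```

```text
top 75 [350. 208.] z 0.087 [ 565.  -154.3   31.2   16.5    2.3]
top 148 [458. 212.] z 0.087 [ 561.7 -419.2   49.8   16.6   57.5]
scene 91 [236. 241.] z 0.087 [ 560.4 -155.7   50.5   17.2   -3. ]
scene 98 [192. 261.] z 0.087 [ 5.620e+02 -2.899e+02  5.010e+01  1.530e+01 -3.000e-01]
scene 126 [145. 282.] z 0.087 [ 565.3 -421.5   49.8   16.7   57.1]
t 34.02 p [ 395.5 -288.1  158.8] psi -90.0 F [-0.2 -0.5 -2.1] open 0.316 j [-49.  28. 106.   0.  46.  41.]
(395.5, -288.5, 159, -90) [-0.   0.4 -0.2] [-0.    0.    0.01]
```

Emit:
apply_moves(rows=[{"x":0,"y":0,"z":0,"rx":0,"ry":0,"rz":0,"claw":255},{"x":0,"y":0,"z":0,"rx":0,"ry":0,"rz":0,"claw":255},{"x":0,"y":0,"z":0,"rx":0,"ry":0,"rz":0,"claw":255},{"x":0,"y":0,"z":0,"rx":0,"ry":0,"rz":0,"claw":255},{"x":0,"y":0,"z":0,"rx":0,"ry":0,"rz":0,"claw":255},{"x":0,"y":0,"z":0,"rx":0,"ry":0,"rz":0,"claw":255},{"x":0,"y":0,"z":0,"rx":0,"ry":0,"rz":0,"claw":255},{"x":0,"y":0,"z":0,"rx":0,"ry":0,"rz":0,"claw":255},{"x":0,"y":0,"z":0,"rx":0,"ry":0,"rz":0,"claw":255},{"x":0,"y":0,"z":0,"rx":0,"ry":0,"rz":0,"claw":255}])

```text
time_s: 35.28
position: [0.3954, -0.2885, 0.1587]
tcp_rot: [[1.0, -0.0, -0.0], [-0.0, -1.0, 0.0], [-0.0, -0.0, -1.0]]
force: [-0.4, 0.1, -2.2]
opening: 0.319
grasp_force: 30.0
```

Emit:
apply_moves(rows=[{"x":0,"y":0,"z":0,"rx":0,"ry":0,"rz":0,"claw":255},{"x":0,"y":0,"z":0,"rx":0,"ry":0,"rz":0,"claw":255},{"x":0,"y":0,"z":0,"rx":0,"ry":0,"rz":0,"claw":255},{"x":0,"y":0,"z":0,"rx":0,"ry":0,"rz":0,"claw":255},{"x":0,"y":0,"z":0,"rx":0,"ry":0,"rz":0,"claw":255},{"x":0,"y":0,"z":0,"rx":0,"ry":0,"rz":0,"claw":255},{"x":0,"y":0,"z":0,"rx":0,"ry":0,"rz":0,"claw":255},{"x":0,"y":0,"z":0,"rx":0,"ry":0,"rz":0,"claw":255},{"x":0,"y":0,"z":0,"rx":0,"ry":0,"rz":0,"claw":255},{"x":0,"y":0,"z":0,"rx":0,"ry":0,"rz":0,"claw":255}])

```text
time_s: 36.52
position: [0.3954, -0.2885, 0.1587]
tcp_rot: [[1.0, -0.0, -0.0], [-0.0, -1.0, 0.0], [-0.0, -0.0, -1.0]]
force: [-0.6, -0.7, -1.7]
opening: 0.315
grasp_force: 30.0
```

Emit:
apply_moves(rows=[{"x":0,"y":0,"z":0,"rx":0,"ry":0,"rz":0,"claw":255},{"x":0,"y":0,"z":0,"rx":0,"ry":0,"rz":0,"claw":255},{"x":0,"y":0,"z":0,"rx":0,"ry":0,"rz":0,"claw":255},{"x":0,"y":0,"z":0,"rx":0,"ry":0,"rz":0,"claw":255},{"x":0,"y":0,"z":0,"rx":0,"ry":0,"rz":0,"claw":255},{"x":0,"y":0,"z":0,"rx":0,"ry":0,"rz":0,"claw":255},{"x":0,"y":0,"z":0,"rx":0,"ry":0,"rz":0,"claw":255},{"x":0,"y":0,"z":0,"rx":0,"ry":0,"rz":0,"claw":255},{"x":0,"y":0,"z":0,"rx":0,"ry":0,"rz":0,"claw":255},{"x":0,"y":0,"z":0,"rx":0,"ry":0,"rz":0,"claw":255}])

```text
time_s: 37.78
position: [0.3954, -0.2885, 0.1588]
tcp_rot: [[1.0, -0.0, 0.0], [-0.0, -1.0, -0.0], [0.0, 0.0, -1.0]]
force: [-0.7, -0.1, -2.7]
opening: 0.315
grasp_force: 30.0
```

```bash
python3 -c "
from h import *
bars();go((398.5,-421,159,-90))"
```

```text
top 65 [420. 202.] z 0.087 [ 581.6 -325.    28.1   16.2   -4.6]
top 78 [350. 208.] z 0.087 [ 563.8 -154.2   34.5   16.1   -4.2]
top 149 [458. 212.] z 0.087 [ 562.1 -418.8   48.6   16.9   56.6]
scene 93 [236. 242.] z 0.087 [ 5.601e+02 -1.558e+02  5.160e+01  1.690e+01  5.000e-01]
scene 105 [181. 270.] z 0.087 [ 5.742e+02 -3.283e+02  5.280e+01  1.630e+01  1.000e-01]
scene 133 [146. 282.] z 0.087 [ 565.9 -421.6   48.2   16.2   56.1]
t 37.88 p [ 395.5 -288.5  158.8] psi -90.0 F [ 0.5  0.9 -2.1] open 0.325 j [-49.  28. 106.  -0.  46.  41.]
(398.5, -421, 159, -90) [  3.1 132.5  -0.2] [ 0.  0. -0.]
```

The square casting was knocked to about (572,-327) during the hold, so I re-aim at it and hold again.

Emit:
apply_moves(rows=[{"x":12,"y":25,"z":0,"rx":0,"ry":0,"rz":0,"claw":255},{"x":12,"y":38.5,"z":0,"rx":0,"ry":0,"rz":0,"claw":255},{"x":12,"y":38.5,"z":0,"rx":0,"ry":0,"rz":0,"claw":255},{"x":12,"y":38.5,"z":0,"rx":0,"ry":0,"rz":0,"claw":255},{"x":12,"y":38.5,"z":0,"rx":0,"ry":0,"rz":0,"claw":255}])

```text
time_s: 38.5
position: [0.4069, -0.326, 0.1586]
tcp_rot: [[1.0, 0.0, -0.001], [0.0, -1.0, 0.001], [-0.001, -0.001, -1.0]]
force: [0.1, 0.2, -1.6]
opening: 0.322
grasp_force: 30.0
```

```bash
python3 -c "
from h import *
bars();go((407.5,-327,159,-90))
p,d=capture('scene');cv2.imwrite('pics/c.png',p[150:350,80:360,::-1].repeat(2,0).repeat(2,1))"
```

```text
top 135 [351. 212.] z 0.087 [ 5.570e+02 -1.542e+02  4.960e+01  1.670e+01 -4.000e-01]
top 88 [461. 212.] z 0.088 [ 564.  -421.7   49.1   14.9   45.4]
scene 92 [236. 242.] z 0.087 [ 5.620e+02 -1.567e+02  5.070e+01  1.560e+01 -1.000e-01]
scene 105 [181. 270.] z 0.087 [ 573.9 -328.1   52.8   15.9   -0.9]
scene 127 [146. 282.] z 0.086 [ 565.8 -421.9   49.2   18.3   62.4]
t 38.6 p [ 407.2 -326.3  158.7] psi -90.0 F [ 0.   0.3 -2.1] open 0.32 j [-51.  30. 102.   0.  49.  39.]
(407.5, -327, 159, -90) [ 0.3  0.7 -0.3] [-0.01  0.    0.  ]
```

View pics/c.png

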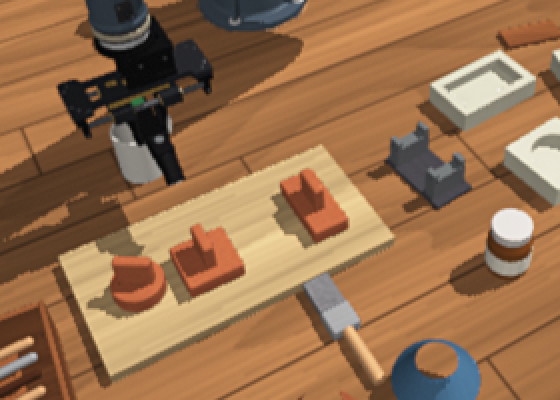

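The crop shows the square at (207,260), upright and clear of the round one at (138,283), with the nose over it. Hold.

Emit:
apply_moves(rows=[{"x":0,"y":0,"z":0,"rx":0,"ry":0,"rz":0,"claw":255},{"x":0,"y":0,"z":0,"rx":0,"ry":0,"rz":0,"claw":255},{"x":0,"y":0,"z":0,"rx":0,"ry":0,"rz":0,"claw":255},{"x":0,"y":0,"z":0,"rx":0,"ry":0,"rz":0,"claw":255},{"x":0,"y":0,"z":0,"rx":0,"ry":0,"rz":0,"claw":255},{"x":0,"y":0,"z":0,"rx":0,"ry":0,"rz":0,"claw":255},{"x":0,"y":0,"z":0,"rx":0,"ry":0,"rz":0,"claw":255},{"x":0,"y":0,"z":0,"rx":0,"ry":0,"rz":0,"claw":255},{"x":0,"y":0,"z":0,"rx":0,"ry":0,"rz":0,"claw":255},{"x":0,"y":0,"z":0,"rx":0,"ry":0,"rz":0,"claw":255}])

```text
time_s: 39.9
position: [0.4075, -0.327, 0.1587]
tcp_rot: [[1.0, -0.0, -0.0], [-0.0, -1.0, 0.0], [-0.0, -0.0, -1.0]]
force: [-0.5, -0.6, -1.8]
opening: 0.315
grasp_force: 30.0
```

Emit:
apply_moves(rows=[{"x":0,"y":0,"z":0,"rx":0,"ry":0,"rz":0,"claw":255},{"x":0,"y":0,"z":0,"rx":0,"ry":0,"rz":0,"claw":255},{"x":0,"y":0,"z":0,"rx":0,"ry":0,"rz":0,"claw":255},{"x":0,"y":0,"z":0,"rx":0,"ry":0,"rz":0,"claw":255},{"x":0,"y":0,"z":0,"rx":0,"ry":0,"rz":0,"claw":255},{"x":0,"y":0,"z":0,"rx":0,"ry":0,"rz":0,"claw":255},{"x":0,"y":0,"z":0,"rx":0,"ry":0,"rz":0,"claw":255},{"x":0,"y":0,"z":0,"rx":0,"ry":0,"rz":0,"claw":255},{"x":0,"y":0,"z":0,"rx":0,"ry":0,"rz":0,"claw":255},{"x":0,"y":0,"z":0,"rx":0,"ry":0,"rz":0,"claw":255}])

```text
time_s: 41.15
position: [0.4074, -0.327, 0.1587]
tcp_rot: [[1.0, -0.0, -0.0], [-0.0, -1.0, 0.0], [-0.0, -0.0, -1.0]]
force: [0.3, -0.1, -1.3]
opening: 0.316
grasp_force: 30.0
```

Emit:
apply_moves(rows=[{"x":0,"y":0,"z":0,"rx":0,"ry":0,"rz":0,"claw":255},{"x":0,"y":0,"z":0,"rx":0,"ry":0,"rz":0,"claw":255},{"x":0,"y":0,"z":0,"rx":0,"ry":0,"rz":0,"claw":255},{"x":0,"y":0,"z":0,"rx":0,"ry":0,"rz":0,"claw":255},{"x":0,"y":0,"z":0,"rx":0,"ry":0,"rz":0,"claw":255},{"x":0,"y":0,"z":0,"rx":0,"ry":0,"rz":0,"claw":255},{"x":0,"y":0,"z":0,"rx":0,"ry":0,"rz":0,"claw":255},{"x":0,"y":0,"z":0,"rx":0,"ry":0,"rz":0,"claw":255},{"x":0,"y":0,"z":0,"rx":0,"ry":0,"rz":0,"claw":255},{"x":0,"y":0,"z":0,"rx":0,"ry":0,"rz":0,"claw":255}])

```text
time_s: 42.4
position: [0.4074, -0.327, 0.1588]
tcp_rot: [[1.0, -0.0, -0.0], [-0.0, -1.0, -0.0], [-0.0, 0.0, -1.0]]
force: [0.7, 0.3, -1.2]
opening: 0.318
grasp_force: 30.0
```

```bash
python3 -c "
from h import *
bars();go((398.5,-421,159,-90))"
```

```text
top 138 [351. 212.] z 0.087 [ 556.2 -154.4   49.5   17.2    0.8]
top 86 [461. 212.] z 0.088 [ 562.1 -419.7   49.3   15.7   56.5]
scene 91 [235. 241.] z 0.087 [ 560.9 -156.3   49.    16.7   -2.4]
scene 102 [181. 270.] z 0.087 [ 575.4 -328.1   51.6   15.6   -0.6]
scene 128 [145. 282.] z 0.086 [ 564.6 -422.1   49.4   15.9   59. ]
t 42.5 p [ 407.4 -327.   158.8] psi -90.0 F [-0.2 -0.6 -1.4] open 0.32 j [-51.  30. 102.   0.  49.  39.]
(398.5, -421, 159, -90) [-8.9 94.  -0.2] [-0.  0. -0.]
```

Emit:
apply_moves(rows=[{"x":-9,"y":40,"z":0,"rx":0,"ry":0,"rz":0,"claw":255},{"x":-9,"y":80,"z":0,"rx":0,"ry":0,"rz":0,"claw":255},{"x":-9,"y":94,"z":0,"rx":0,"ry":0,"rz":0,"claw":255},{"x":-9,"y":94,"z":0,"rx":0,"ry":0,"rz":0,"claw":255},{"x":-9,"y":94,"z":0,"rx":0,"ry":0,"rz":0,"claw":255},{"x":-9,"y":94,"z":0,"rx":0,"ry":0,"rz":0,"claw":255}])

```text
time_s: 43.25
position: [0.3984, -0.4193, 0.1586]
tcp_rot: [[1.0, 0.001, -0.001], [0.001, -1.0, 0.001], [-0.001, -0.001, -1.0]]
force: [0.0, -0.2, -2.2]
opening: 0.319
grasp_force: 30.0
```

Emit:
apply_moves(rows=[{"x":0,"y":0,"z":0,"rx":0,"ry":0,"rz":0,"claw":255},{"x":0,"y":0,"z":0,"rx":0,"ry":0,"rz":0,"claw":255},{"x":0,"y":0,"z":0,"rx":0,"ry":0,"rz":0,"claw":255},{"x":0,"y":0,"z":0,"rx":0,"ry":0,"rz":0,"claw":255},{"x":0,"y":0,"z":0,"rx":0,"ry":0,"rz":0,"claw":255},{"x":0,"y":0,"z":0,"rx":0,"ry":0,"rz":0,"claw":255},{"x":0,"y":0,"z":0,"rx":0,"ry":0,"rz":0,"claw":255},{"x":0,"y":0,"z":0,"rx":0,"ry":0,"rz":0,"claw":255},{"x":0,"y":0,"z":0,"rx":0,"ry":0,"rz":0,"claw":255},{"x":0,"y":0,"z":0,"rx":0,"ry":0,"rz":0,"claw":255}])

```text
time_s: 44.5
position: [0.3984, -0.421, 0.1588]
tcp_rot: [[1.0, -0.0, 0.0], [-0.0, -1.0, -0.0], [0.0, 0.0, -1.0]]
force: [0.3, 0.8, -2.4]
opening: 0.322
grasp_force: 30.0
```

Emit:
apply_moves(rows=[{"x":0,"y":0,"z":0,"rx":0,"ry":0,"rz":0,"claw":255},{"x":0,"y":0,"z":0,"rx":0,"ry":0,"rz":0,"claw":255},{"x":0,"y":0,"z":0,"rx":0,"ry":0,"rz":0,"claw":255},{"x":0,"y":0,"z":0,"rx":0,"ry":0,"rz":0,"claw":255},{"x":0,"y":0,"z":0,"rx":0,"ry":0,"rz":0,"claw":255},{"x":0,"y":0,"z":0,"rx":0,"ry":0,"rz":0,"claw":255},{"x":0,"y":0,"z":0,"rx":0,"ry":0,"rz":0,"claw":255},{"x":0,"y":0,"z":0,"rx":0,"ry":0,"rz":0,"claw":255},{"x":0,"y":0,"z":0,"rx":0,"ry":0,"rz":0,"claw":255},{"x":0,"y":0,"z":0,"rx":0,"ry":0,"rz":0,"claw":255}])

```text
time_s: 45.75
position: [0.3984, -0.421, 0.1588]
tcp_rot: [[1.0, -0.0, 0.0], [-0.0, -1.0, -0.0], [0.0, 0.0, -1.0]]
force: [0.9, 0.4, -3.1]
opening: 0.318
grasp_force: 30.0
```

Emit:
apply_moves(rows=[{"x":0,"y":0,"z":0,"rx":0,"ry":0,"rz":0,"claw":255},{"x":0,"y":0,"z":0,"rx":0,"ry":0,"rz":0,"claw":255},{"x":0,"y":0,"z":0,"rx":0,"ry":0,"rz":0,"claw":255},{"x":0,"y":0,"z":0,"rx":0,"ry":0,"rz":0,"claw":255},{"x":0,"y":0,"z":0,"rx":0,"ry":0,"rz":0,"claw":255},{"x":0,"y":0,"z":0,"rx":0,"ry":0,"rz":0,"claw":255},{"x":0,"y":0,"z":0,"rx":0,"ry":0,"rz":0,"claw":255},{"x":0,"y":0,"z":0,"rx":0,"ry":0,"rz":0,"claw":255},{"x":0,"y":0,"z":0,"rx":0,"ry":0,"rz":0,"claw":255},{"x":0,"y":0,"z":0,"rx":0,"ry":0,"rz":0,"claw":255}])

```text
time_s: 47.0
position: [0.3984, -0.421, 0.1588]
tcp_rot: [[1.0, -0.0, -0.0], [-0.0, -1.0, 0.0], [-0.0, -0.0, -1.0]]
force: [0.2, -0.0, -2.1]
opening: 0.321
grasp_force: 30.0
```

```bash
python3 -c "
from h import *
bars();go((398.5,-421,159,-90),(400,-200,200,-90),(567,36.9,200,-83))"
```

```text
top 143 [420. 207.] z 0.087 [ 571.4 -325.6   48.5   16.1    1.1]
top 137 [351. 212.] z 0.087 [ 557.  -154.    49.2   16.7   -0.7]
scene 91 [236. 242.] z 0.087 [ 560.2 -156.8   50.3   16.6   -3. ]
scene 107 [181. 270.] z 0.087 [ 5.744e+02 -3.281e+02  5.180e+01  1.630e+01  2.000e-01]
scene 128 [146. 282.] z 0.087 [ 565.1 -421.3   49.1   15.8   59. ]
t 47.1 p [ 398.4 -421.   158.8] psi -90.0 F [-0.2  0.3 -1.8] open 0.319 j [-58.  33.  93.  -0.  53.  32.]
(398.5, -421, 159, -90) [ 0.1  0.  -0.2] [-0.  0. -0.]
(400, -200, 200, -90) [   1.6 -221.   -41.2] [-0.  0. -0.]
(567, 36.9, 200, -83) [ 168.5 -457.9  -41.2] [-0.    0.   -1.17]
```

All readings are done and nothing else moved. Returning the thermometer.

Emit:
apply_moves(rows=[{"x":0,"y":0,"z":-41,"rx":0,"ry":0,"rz":0,"claw":255},{"x":168.5,"y":-458,"z":-41,"rx":0,"ry":0,"rz":-1.17,"claw":255},{"x":168.5,"y":-458,"z":-41,"rx":0,"ry":0,"rz":-1.17,"claw":255},{"x":168.5,"y":-458,"z":-41,"rx":0,"ry":0,"rz":-1.17,"claw":255},{"x":168.5,"y":-458,"z":-41,"rx":0,"ry":0,"rz":-1.17,"claw":255},{"x":168.5,"y":-458,"z":-41,"rx":0,"ry":0,"rz":-1.17,"claw":255},{"x":168.5,"y":-458,"z":-41,"rx":0,"ry":0,"rz":-1.17,"claw":255},{"x":168.5,"y":-458,"z":-41,"rx":0,"ry":0,"rz":-1.17,"claw":255},{"x":168.5,"y":-458,"z":-41,"rx":0,"ry":0,"rz":-1.17,"claw":255},{"x":168.5,"y":-458,"z":-41,"rx":0,"ry":0,"rz":-1.17,"claw":255}])

```text
time_s: 48.35
position: [0.5678, 0.0406, 0.1998]
tcp_rot: [[0.992, 0.128, 0.001], [0.128, -0.992, 0.001], [0.001, -0.0, -1.0]]
force: [-1.0, 0.3, -2.8]
opening: 0.318
grasp_force: 30.0
```

Emit:
apply_moves(rows=[{"x":0,"y":0,"z":0,"rx":0,"ry":0,"rz":0,"claw":255},{"x":0,"y":0,"z":0,"rx":0,"ry":0,"rz":0,"claw":255},{"x":0,"y":0,"z":0,"rx":0,"ry":0,"rz":0,"claw":255}])

```text
time_s: 48.72
position: [0.5667, 0.0357, 0.1998]
tcp_rot: [[0.993, 0.12, -0.0], [0.12, -0.993, -0.0], [-0.0, 0.0, -1.0]]
force: [-0.0, 0.1, -2.2]
opening: 0.32
grasp_force: 30.0
```

```bash
python3 -c "
from h import *
go((567,36.9,90,-83),(567,36.9,69,-83))
p,d,W,h=look('scene')
m=(W[...,2]>.05)&(W[...,2]<.065)&(abs(W[...,0]-.57)<.07)&(abs(W[...,1]-.035)<.04);print('cheeks',m.sum(),rect(W[m]),W[m].mean(0).round(4))"
```

```text
t 48.73 p [566.7  35.7 199.8] psi -83.1 F [-0.   0.1 -2.2] open 0.32 j [-8. 29. 93. -0. 58. 75.]
(567, 36.9, 90, -83) [  0.5  -1.2 109.8] [ 0.    0.   -0.02]
(567, 36.9, 69, -83) [  0.5  -1.2 130.8] [ 0.    0.   -0.02]
cheeks 100 [566.9  34.2 108.9  63.8   6.5] [0.5719 0.0341 0.0567]
```

Emit:
apply_moves(rows=[{"x":0.5,"y":-1,"z":50,"rx":0,"ry":0,"rz":0,"claw":255},{"x":0.5,"y":-1,"z":90,"rx":0,"ry":0,"rz":0,"claw":255},{"x":0.5,"y":-1,"z":110,"rx":0,"ry":0,"rz":0,"claw":255},{"x":0.5,"y":-1,"z":120,"rx":0,"ry":0,"rz":0,"claw":255},{"x":0.5,"y":-1,"z":127,"rx":0,"ry":0,"rz":0,"claw":255},{"x":0.5,"y":-1,"z":129,"rx":0,"ry":0,"rz":0,"claw":255},{"x":0.5,"y":-1,"z":129,"rx":0,"ry":0,"rz":0,"claw":255},{"x":0.5,"y":-1,"z":129,"rx":0,"ry":0,"rz":0,"claw":255}])

```text
time_s: 49.78
position: [0.5678, 0.038, 0.0715]
tcp_rot: [[0.993, 0.122, 0.001], [0.122, -0.993, -0.0], [0.001, 0.0, -1.0]]
force: [-0.0, 0.6, -1.9]
opening: 0.318
grasp_force: 30.0
```

Emit:
apply_moves(rows=[{"x":0,"y":0,"z":1.5,"rx":0,"ry":0,"rz":0,"claw":255},{"x":0,"y":0,"z":1.5,"rx":0,"ry":0,"rz":0,"claw":255},{"x":0,"y":0,"z":1.5,"rx":0,"ry":0,"rz":0,"claw":255}])

```text
time_s: 50.15
position: [0.5673, 0.0381, 0.0693]
tcp_rot: [[0.993, 0.122, -0.0], [0.122, -0.993, 0.0], [-0.0, -0.0, -1.0]]
force: [0.1, 0.6, -1.9]
opening: 0.316
grasp_force: 30.0
```

Emit:
apply_moves(rows=[{"x":0,"y":1,"z":1,"rx":0,"ry":0,"rz":0,"claw":255},{"x":0,"y":1,"z":1,"rx":0,"ry":0,"rz":0,"claw":255},{"x":0,"y":1,"z":1,"rx":0,"ry":0,"rz":0,"claw":255}])

```text
time_s: 50.52
position: [0.5675, 0.0375, 0.0688]
tcp_rot: [[0.993, 0.122, 0.0], [0.122, -0.993, 0.001], [0.0, -0.0, -1.0]]
force: [-0.5, 3.0, 5.1]
opening: 0.319
grasp_force: 30.0
```

Emit:
apply_moves(rows=[{"x":0,"y":0,"z":0,"rx":0,"ry":0,"rz":0,"claw":80},{"x":0,"y":0,"z":0,"rx":0,"ry":0,"rz":0,"claw":80},{"x":0,"y":0,"z":0,"rx":0,"ry":0,"rz":0,"claw":80},{"x":0,"y":0,"z":0,"rx":0,"ry":0,"rz":0,"claw":80},{"x":0,"y":0,"z":-20,"rx":0,"ry":0,"rz":0,"claw":60},{"x":0,"y":0,"z":-60,"rx":0,"ry":0,"rz":0,"claw":0},{"x":0,"y":0,"z":-120,"rx":0,"ry":0,"rz":0,"claw":0},{"x":-100,"y":0,"z":-150,"rx":0,"ry":0,"rz":0,"claw":0},{"x":-120,"y":0,"z":-150,"rx":0,"ry":0,"rz":0,"claw":0},{"x":-120,"y":0,"z":-150,"rx":0,"ry":0,"rz":0,"claw":0}])

```text
time_s: 51.78
position: [0.4423, 0.0232, 0.2184]
tcp_rot: [[0.993, 0.122, -0.006], [0.122, -0.993, 0.001], [-0.006, -0.002, -1.0]]
force: [0.3, -0.8, -0.7]
opening: 0.999
grasp_force: 0.0
```

```bash
python3 -c "
from h import *
bars();go()
p,d=capture('scene');cv2.imwrite('pics/d.png',p[120:350,80:430,::-1].repeat(2,0).repeat(2,1))"
```

```text
top 107 [271. 187.] z 0.079 [617.6  43.6  36.2  25.1   1.2]
top 144 [420. 208.] z 0.087 [ 5.710e+02 -3.261e+02  4.810e+01  1.730e+01 -4.000e-01]
top 136 [351. 212.] z 0.088 [ 556.7 -153.8   49.6   16.7   -2.8]
top 150 [458. 212.] z 0.087 [ 561.7 -419.    49.4   16.    57.1]
scene 239 [295. 221.] z 0.079 [571.6  35.5 138.5  27.5   6.9]
scene 89 [235. 241.] z 0.086 [ 559.4 -156.1   49.    16.5    1. ]
scene 105 [181. 270.] z 0.087 [ 572.6 -328.2   53.9   16.2   -0.6]
scene 125 [145. 282.] z 0.086 [ 565.  -421.3   48.9   16.8   55.6]
t 51.88 p [448.6  22.2 218.8] psi -83.0 F [ 0.2  0.3 -0.1] open 1.0 j [-11.  19. 108.  -0.  52.  72.]
```

View pics/d.png

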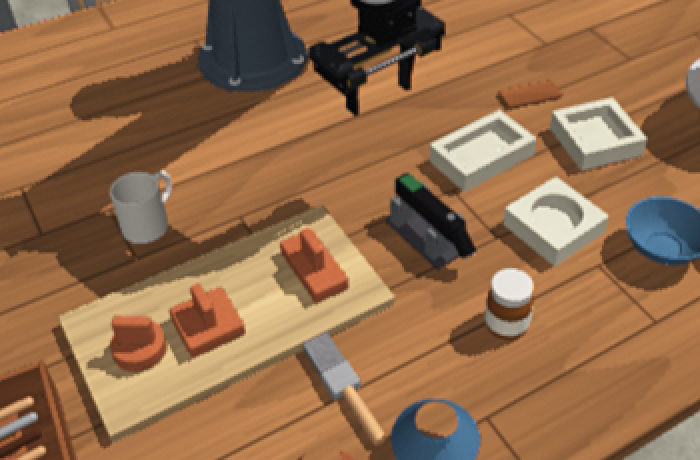

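The thermometer lies in its cradle at (430,215) with its nose as before. The castings stand apart on the board at (138,340), (207,320) and (315,265), and the other things are in place. Handing in.

```bash
python3 -c "
from rig import *
print(hand_in())"
```

```text
the job is handed in; nothing more can be done
None
```

I handed the job in at about 52 s: all three castings stand on the ware board, each was read in order for over 3 s (the square one read again after it was knocked mid-reading), and the thermometer is back in its cradle, nose as before.

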